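Ready the balance and hold the check weight over its pan

ROBOT

A 6-joint arm with a two-finger parallel gripper is mounted at the origin on a cart in front of the work surface, level with it; the furniture and walls round the work are solid. World frame = base frame: x ahead of the robot, y to its left, z up, the work surface at z = 0. Lengths are in mm, angles in rad, forces in N, time in s.
With the tool pointing down it reaches from about 350 to 850 mm from the base axis. Payload 8.1 kg.
Tool frame: the origin (TCP) lies on the centre line of the jaws, within the pads' length; the fingertips stand 11 mm ahead of it and the grasp point (between the pads) lies 8 mm behind it; z points along the fingers, y is the line along which they close (so a half turn about z gives the same grasp; the last joint's range is limited). The gripper opens to 85 mm and grips with 20 to 120 N. Pads are 22 mm wide; open, the fingers measure 114 mm over their backs; the gripper's body (76 mm by 85 mm) begins 54 mm behind the grasp point. The pads swing forward as they close: fully open they stand 13 mm farther back than shut.
Start: joints at [1.074, 0.13, 1.488, -0, 1.523, -0.085], TCP at [240.135, 549.855, 221.992] pointing down, gripper open.
Joint ranges: [-2.96, 2.96], [-0.89, 2.26], [0.02, 2.5], [-1.34, 4.48], [0, 2.73], [-2.66, 2.66]. Speed limits (rad/s): [2.39, 2.39, 2.79, 3.14, 3.14, 3.14].

INTERFACE

Orientations are given as [roll, pitch, yaw] about the fixed x, y, z axes, in that order (R = Rz(yaw) Ry(pitch) Rx(roll)).
In Python, from workcell import env, grab_frame gives the robot as it stands. The module is installed in compiled form; this text tells all that it offers.
- The arm moves only by the tool step_arm, never from a script. Its argument "plan" is a list of rows, each an object of numbers: "x", "y", "z": the shift along the world's x, y, z scaled (see below); "rx", "ry", "rz": the turn, a rotation vector about the world's x, y, z scaled (see below); "jaw": the closure, from -1 (fully open) to 1 (shut). In form: [{"x": .., "y": .., "z": .., "rx": .., "ry": .., "rz": .., "jaw": ..}, ...]. A call has exactly 5 rows; each row is the pose to reach, as a shift and turn from the pose commanded when the call began; what a row does not reach only later rows make up. The controller multiplies each number of a shift by 200 mm and each number of a turn by pi/4 rad. A row lasts 1/8 s, in which the tool goes at most 62.5 mm and 10.7 degrees, less where a joint would pass 70% of its speed; a pose out of reach is approached as far as the arm can. A call with a number of a shift or a turn outside -1 to 1 is refused whole. A call with a gripper value outside its range is refused whole. The fingers move at their own pace and stop on an object; "grip_force" is the grip in N (left out, the last holds). Time passes only in rows, so rows that repeat a pose let the fingers close, or fill a call up. It gives the time, the measured TCP pose, the force, the opening and the grip force at its end, in the units of the state.
- env.get_obs(): the state, without advancing time (a new reading comes with each control period).
- grab_frame(name): name is "scene" or "side" or "wrist"; returns a dict with "image" (384x512x3 uint8, red, green, blue), "fx", "fy", "cx", "cy" (pixels), "dist_coeffs" ([k1, k2, p1, p2, k3] as OpenCV has them; the pictures are not rectified), "camera_from_world" (4x4, takes a point from world to camera coordinates); the wrist camera has in their place "T_tool_cam" (4x4, takes a point from camera to tool coordinates, whose origin is the TCP and whose axes are the flange's). Camera axes: x right, y down, z forward; pixel columns grow to the right and rows downward; lengths in mm; the calibration is good to about 2 mm. A picture is of the moment at which its call begins: read the wrist's pose just before it. There is no depth.
- env.job_done(): hands the job in; it is judged then, once.
The state is a dict: "time_s": time; "joint_pos": joint angles; "qd": joint speeds; "joint_torque": joint torques, N m; "tcp_pos": TCP position; "ee_rot": TCP orientation; "wrist_force": force on the tool from outside, world axes, zero at the start; "ft_torque": the same for the moment, N m; "grip_width": finger opening in mm; "grasp_force": force on a finger pad.
Only numpy, scipy, OpenCV 4.12 (cv2) and the standard library are available. Lean on these libraries where they do the work, as an engineer would, in place of code of your own. Each camera call takes 0.05 s, during which the arm holds its last target. There are 200 camera calls.

TASK

Get the small balance ready for its daily check: pick the thin round steel weighing pan off the black mat and seat it level and fully home on the balance's round pan support. Then pick up the spring tongs, close their jaws on the larger of the two steel check weights, lift it out of its wooden block and hold it upright a few centimetres above the middle of the pan, ready to go down once the balance has zeroed. Finish while still holding it there: never touch that weight with the gripper itself, do not let it touch the pan, and leave the smaller weight and everything else where it stands.

Things in the scene. Friction and masses are not known exactly. Their poses are not given: they have to be found in the camera images.
- pan: the loose weighing pan: a flat round steel cap, 60 mm across and 7 mm high, lying right way up on a 3 mm mat. Origin: centre of its underside, z up. The underside is a recess 53 mm across and 4 mm deep inside a thin skirt, which drops over the balance's pan support; 60 g
- pan_support (a point): centre of the top face of the balance's pan support, a conical disc 6 mm high, 48 mm across at its foot and 41 mm at its top, on a post, 66 mm above the worktop and about 16 mm above the balance's flat white housing. Fully home, the pan's origin lies 4 mm below this point and the pan's top face 3 mm above it. x points away from the balance's sloping display side
- balance: the balance, 156 x 130 mm and 50 mm high without the pan support, fixed to the worktop. Origin: centre of its underside; x points from the display side to the rear; the pan support stands 27 mm from the centre towards +x
- tongs: spring tongs of steel strip lying flat on the worktop, 190 mm long. Origin: on the underside midway between the blue finger grips (each 56 x 16 mm high); x to the jaws, y across. Grips at rest 49 mm wide outside. Squeezed across y they yield above about 8 N, 10 N when the jaws reach the larger weight (grips 38 mm wide); let go, they spring open. The spring bow is at x = -85 mm. 90 g
- tongs_jaws (a point): midway between the jaws, 85 mm ahead of the tongs' origin and 8 mm above their underside. The jaws are two facing cork-lined cradles, 12 mm high and about 22 mm long along x; at rest 35 mm apart at the cradles' ends, 48 mm in their hollows, 58 mm over the outsides. They move twice as far as the grips
- tongs_arm (a joint): squeeze of the tongs in rad: 0 open at rest, about 0.13 with the jaws closed on the larger weight, 0.21 jaws closed on nothing
- weight_100: the larger check weight, 100 g, polished steel: a cylinder 22 mm across and 27 mm high with a knob on it, 39 mm high in all. Origin: centre of its underside, z up. It stands in a 26 mm wide well of the block, its origin 10 mm above the worktop, its lower 7 mm inside the well
- weight_50: the smaller check weight, 50 g, 18 mm across and 31 mm high in all, in the other well, 54 mm from the larger one. To be left alone
- weight_block: the wooden block, 60 x 120 mm and 14 mm high, fixed on a 3 mm mat, with two wells 7 mm deep: the larger weight's at y = +27 mm, the smaller one's at y = -27 mm. Origin: centre of its underside
- beaker: empty glass beaker, 55 mm across and 70 mm high, standing behind the tongs below the monitor. Bystander
- petri: covered white dish, 60 mm across and 16 mm high, on the worktop left of the beaker. Bystander
Mind the look-alikes: they are no part of the job. Of the things shaped like the pan, the steel one is meant.

How it is judged (in metres and radians):
On the way, in this order (a step that is already met when the one before it is completed fails the run):
1. the pan sits level and fully home on the balance's pan support, let go by the gripper (horizontal distance between pan and pan_support below 0.0045 m and z of pan in the frame of pan_support below -0.002 m and angle between pan's own z axis and vertical below 0.06 rad and contact force between the fingers and pan below 0.05 N), for 0.2 s.
2. the larger weight is lifted clear of its block, held between the jaws of the tongs (height (world z) of weight_100 above 0.027 m and contact force between tongs and weight_100 above 1 N and contact force between the fingers and tongs above 1 N and contact force between weight_100 and weight_block below 0.05 N), for 0.2 s.
At the end, for the whole second after the job is handed in: Pan home on its support (within 4.5 mm, tilt under 0.06 rad). The larger weight hangs still in the squeezed tongs, held by the fingers, within 20 mm of the pan's axis, 10 to 80 mm above the pan, tilted under 0.26 rad; weight and tongs touch neither pan nor balance (horizontal distance between pan and pan_support below 0.0045 m and z of pan in the frame of pan_support below -0.002 m and angle between pan's own z axis and vertical below 0.06 rad and horizontal distance between weight_100 and pan below 0.02 m and z of weight_100 in the frame of pan_support between 0.013 and 0.083 m and angle between weight_100's own z axis and vertical below 0.26 rad and linear speed of weight_100 below 0.02 m/s and contact force between tongs and weight_100 above 1 N and distance between tongs_jaws and weight_100 below 0.035 m and contact force between the fingers and tongs above 1 N and value of joint tongs_arm above 0.08 rad and contact force between each of weight_100, tongs and pan below 0.05 N and contact force between each of weight_100, tongs and balance below 0.05 N); the arm keeps its last pose, push and grip.
It fails at once if the gripper or arm touches the larger weight (contact force between any of the fingers, the arm and weight_100 above 0.3 N).
It fails at once if the larger weight touches the pan (contact force between weight_100 and pan above 0.2 N).
It fails at once if the smaller weight is moved more than 10 mm (distance of weight_50 from where it was at the start of the episode above 0.01 m).
It fails at once if the beaker or the white dish is moved more than 20 mm (distance of any of beaker, petri from where it was at the start of the episode above 0.02 m).
It also fails if it takes over 48 s, if anything falls off the work surface, if the arm or the gripper's body presses on something with over 40 N, if the wrist force passes 120 N, or if a joint passes its speed limit or range.

## Working session

There is one attempt and no reset: what is moved stays moved. The work goes in short steps, Python scripts to look and compute and a tool call to move; the robot and the scene stay as the last step left them, time stands still between calls to the robot, and variables do not carry over. Pictures are saved under pics/ and viewed, at most 10 in all, crops included, and the job is handed in when it is done.

Besides the shell and the picture viewer there is one more tool, called after "Request:" as name([rows], argument=value, ...), one row to a line, values as JSON. step_arm: Moves the arm, as the interface text tells. Its arguments: {"type":"object","properties":{"plan":{"type":"array","items":{"type":"object","properties":{"x":{"type":"number"},"y":{"type":"number"},"z":{"type":"number"},"rx":{"type":"number"},"ry":{"type":"number"},"rz":{"type":"number"},"jaw":{"type":"number"}}}},"grip_force":{"type":"number"}},"required":["plan"]}

```bash
mkdir -p pics
cat > h.py <<'E'
import numpy as np, cv2
from scipy.spatial.transform import Rotation as R
from workcell import env, grab_frame
def grab(n):
    o=env.get_obs(); f=grab_frame(n)
    if n=='wrist':
        T=np.eye(4);T[:3,:3]=R.from_euler('xyz',o['ee_rot']).as_matrix();T[:3,3]=o['tcp_pos']
        f['wc']=T@np.array(f['T_tool_cam'])
    else: f['wc']=np.linalg.inv(np.array(f['camera_from_world']))
    f['K']=np.array([[f['fx'],0,f['cx']],[0,f['fy'],f['cy']],[0,0,1.]])
    return f
def ray(f,p,z):
    u=cv2.undistortPoints(np.array(p,float).reshape(-1,1,2),f['K'],np.array(f['dist_coeffs'],float)).reshape(-1,2)
    d=np.c_[u,np.ones(len(u))]@f['wc'][:3,:3].T; c=f['wc'][:3,3]
    return c+d*((z-c[2])/d[:,2])[:,None]
def proj(f,P):
    M=np.linalg.inv(f['wc'])
    return cv2.projectPoints(np.array(P,float).reshape(-1,1,3),cv2.Rodrigues(M[:3,:3])[0],M[:3,3],f['K'],np.array(f['dist_coeffs'],float))[0].reshape(-1,2)
def save(n,im): cv2.imwrite('pics/'+n+'.png',cv2.cvtColor(im,cv2.COLOR_RGB2BGR))
E
python3 - <<'E'
from h import *
import pickle
F={n:grab(n) for n in('scene','side','wrist')}
pickle.dump(F,open('f0.pkl','wb'))
for n in F: save(n+'0',F[n]['image']); print(n,F[n]['wc'][:3,3],F[n]['wc'][:3,2])
print(env.get_obs())
E
```

```text
scene [471.69705209 429.08399176 969.14926122] [ 0.05313452 -0.5172879  -0.85416038]
side [  309.84057464 -1232.42690897  1060.9036614 ] [ 0.13923365  0.74973281 -0.64692712]
wrist [172.5437805  579.84064969 372.09556062] [ 0.26653433 -0.11727294 -0.95666426]
{'time_s': 0.15, 'joint_pos': array([ 1.07359824e+00,  1.31012184e-01,  1.48905660e+00, -5.05979244e-05,
        1.52298426e+00, -8.54196140e-02]), 'qd': array([ 0.00097727, -0.00293752, -0.00116808,  0.00106347,  0.00025499,
        0.00166627]), 'joint_torque': array([ 8.60940963e-04, -5.70065975e+01, -5.01158273e+01, -2.60654706e-04,
        9.72918147e-03, -9.47528383e-05]), 'tcp_pos': array([239.93853392, 549.45036045, 221.15569082]), 'ee_rot': array([-3.14013328e+00, -7.42419933e-05,  2.72981659e+00]), 'wrist_force': array([-0.350951  ,  0.23320372,  0.19803977]), 'ft_torque': array([-0.04392788,  0.0314724 , -0.05833913]), 'grasp_force': 0.0, 'grip_width': 85.45859672939358}
```

View pics/scene0.png

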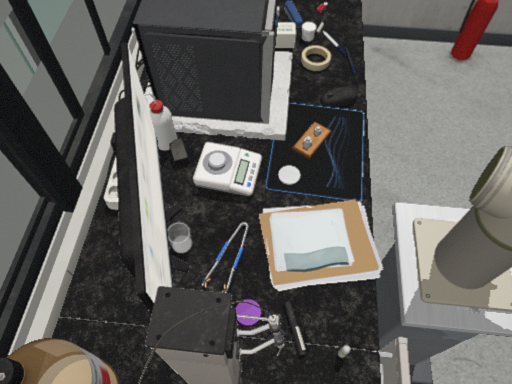

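View pics/side0.png

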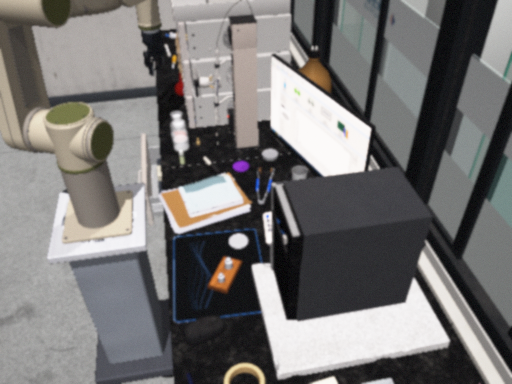

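Scene: the whitish disc at (289,175) is on the mat, the purple disc is at (248,313), and the round balance support is at (217,160). The block is at (311,139). The tongs have their bow at (243,228) and jaws near (210,285), and the beaker is at (179,237). Side: the pan candidate is at (238,241), purple at (241,166) and the white dish at (270,154).

Pan candidates are therefore the mat disc, the purple disc and the white dish. I choose the mat disc and check it in a close crop.

Run:
```python
from h import *
import pickle
F=pickle.load(open('f0.pkl','rb')); s=F['scene']; d=F['side']
save('crop0',cv2.resize(s['image'][105:305,175:375],(600,600),interpolation=cv2.INTER_CUBIC))
for n,p,z in[('pan',(289,175),8),('purple',(248,313),7),('support',(217,158),66),('bow',(243,228),8),('block',(311,141),17),('beak',(179,237),35),('grip1',(238,255),8),('grip2',(221,250),8)]: print(n,ray(s,[p],z).round())
for n,p,z in[('pan',(238,241),8),('purp',(241,166),7),('dish',(270,154),16),('block',(225,275),17)]: print(n,ray(d,[p],z).round())
print(s['image'][175,289],d['image'][241,238],d['image'][154,270])
```

```text
pan [[ 434. -210.    8.]]
purple [[506. 177.   7.]]
support [[ 630. -205.   66.]]
bow [[542. -36.   8.]]
block [[ 378. -327.   17.]]
beak [[693.  18.  35.]]
grip1 [[545.  39.   8.]]
grip2 [[589.  30.   8.]]
pan [[ 435. -215.    8.]]
purp [[508. 168.   7.]]
dish [[627. 209.  16.]]
block [[ 376. -349.   17.]]
[216 217 216] [228 227 229] [190 187 193]
```

View pics/crop0.png

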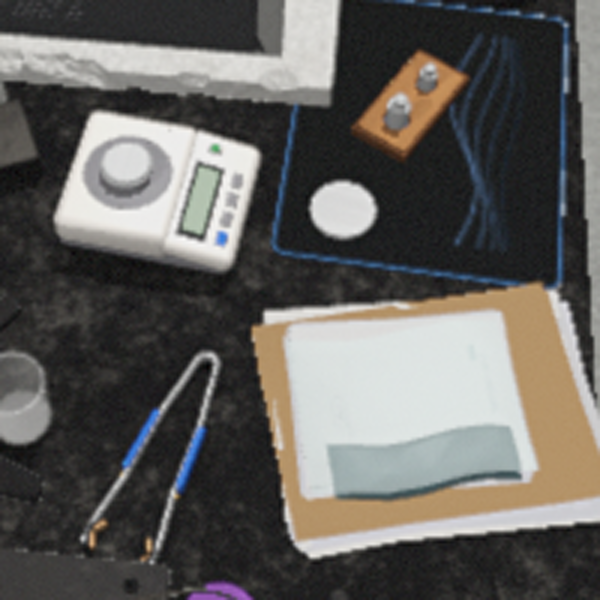

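The crop shows a plain, flat grey steel disc at (343,209) on the black mat, which is the pan. The purple disc and the white dish are the look-alikes. The larger weight is the left/lower one at crop (400,110), and the balance support is at crop (127,165). Next I move over the pan.

Request:
step_arm([
  {"x": 0.05,"y": -0.2,"z": 0,"rz": -0.1},
  {"x": 0.1,"y": -0.4,"z": 0,"rz": -0.2},
  {"x": 0.15,"y": -0.6,"z": 0,"rz": -0.3},
  {"x": 0.2,"y": -0.8,"z": 0,"rz": -0.4},
  {"x": 0.25,"y": -1,"z": 0,"rz": -0.5},
])

```text
schema error: expected keys x, y, z, rx, ry, rz, jaw
```

Request:
step_arm([
  {"x": 0.07,"y": -0.2,"z": 0,"rz": -0.1},
  {"x": 0.14,"y": -0.4,"z": 0,"rz": -0.2},
  {"x": 0.21,"y": -0.6,"z": 0,"rz": -0.3},
  {"x": 0.28,"y": -0.8,"z": 0,"rz": -0.4},
  {"x": 0.35,"y": -1,"z": 0,"rz": -0.5},
])

```text
schema error: expected keys x, y, z, rx, ry, rz, jaw
```

Request:
step_arm([
  {"x": 0.04,"y": -0.2,"z": 0,"rz": -0.1},
  {"x": 0.08,"y": -0.4,"z": 0,"rz": -0.2},
  {"x": 0.12,"y": -0.6,"z": 0,"rz": -0.3},
  {"x": 0.16,"y": -0.8,"z": 0,"rz": -0.4},
  {"x": 0.2,"y": -1,"z": 0,"rz": -0.5},
])

```text
schema error: expected keys x, y, z, rx, ry, rz, jaw
```

Request:
step_arm([
  {"x": 0.04,"y": -0.2,"z": -0.05,"rz": -0.1},
  {"x": 0.08,"y": -0.4,"z": -0.1,"rz": -0.2},
  {"x": 0.12,"y": -0.6,"z": -0.15,"rz": -0.3},
  {"x": 0.15,"y": -0.8,"z": -0.2,"rz": -0.45},
  {"x": 0.15,"y": -0.8,"z": -0.2,"rz": -0.45},
])

```text
schema error: expected keys x, y, z, rx, ry, rz, jaw
```

Run:
```python
from h import *
import pickle
w=grab('wrist');pickle.dump(w,open('w1.pkl','wb'));save('w1',w['image']);o=env.get_obs();print(o['time_s'],o['tcp_pos'],o['ee_rot'],o['joint_pos'],proj(w,[[434,-212,8],[390,-315,30]]))
```

```text
0.2 [239.95390965 549.53751999 221.31776896] [-3.14042993e+00 -1.06717656e-04  2.72982239e+00] [ 1.07360910e+00  1.30875137e-01  1.48891055e+00  7.14078245e-06
  1.52297456e+00 -8.54173721e-02] [[ -65.10093853  416.42985779]
 [-135.88830039  427.75170902]]
```

View pics/w1.png

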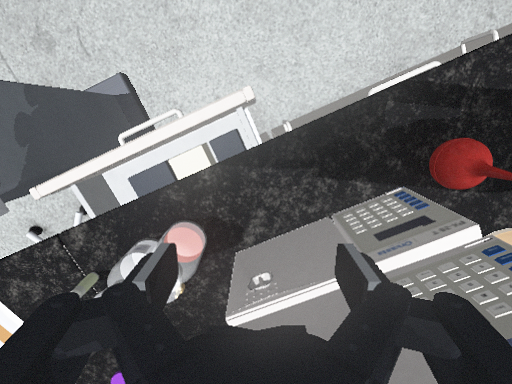

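The calls were refused because every row needs all seven keys. The arm therefore hasn't moved, and the wrist picture still shows the start area: phones and a red flask, with the fingers at (155,280) and (355,275). I'll resend the moves in full.

Request:
step_arm([
  {"x": 0.05,"y": -0.2,"z": 0,"rx": 0,"ry": 0,"rz": -0.1,"jaw": -1},
  {"x": 0.1,"y": -0.4,"z": 0,"rx": 0,"ry": 0,"rz": -0.2,"jaw": -1},
  {"x": 0.15,"y": -0.6,"z": 0,"rx": 0,"ry": 0,"rz": -0.3,"jaw": -1},
  {"x": 0.2,"y": -0.8,"z": 0,"rx": 0,"ry": 0,"rz": -0.4,"jaw": -1},
  {"x": 0.25,"y": -1,"z": 0,"rx": 0,"ry": 0,"rz": -0.5,"jaw": -1},
])

```text
time_s: 0.82
tcp_pos: [290.2, 348.5, 221.9]
ee_rot: [3.142, 0.0, 2.335]
wrist_force: [0.1, 0.1, -0.3]
grip_width: 85.3
grasp_force: 0.0
```

Request:
step_arm([
  {"x": 0.07,"y": -0.2,"z": 0,"rx": 0,"ry": 0,"rz": -0.1,"jaw": -1},
  {"x": 0.14,"y": -0.4,"z": 0,"rx": 0,"ry": 0,"rz": -0.2,"jaw": -1},
  {"x": 0.21,"y": -0.6,"z": 0,"rx": 0,"ry": 0,"rz": -0.3,"jaw": -1},
  {"x": 0.28,"y": -0.8,"z": 0,"rx": 0,"ry": 0,"rz": -0.4,"jaw": -1},
  {"x": 0.35,"y": -1,"z": 0,"rx": 0,"ry": 0,"rz": -0.5,"jaw": -1},
])

```text
time_s: 1.45
tcp_pos: [360.3, 148.5, 222.0]
ee_rot: [3.141, 0.0, 1.942]
wrist_force: [0.2, -0.7, 0.7]
grip_width: 85.4
grasp_force: 0.0
```

Request:
step_arm([
  {"x": 0.04,"y": -0.2,"z": 0,"rx": 0,"ry": 0,"rz": -0.1,"jaw": -1},
  {"x": 0.08,"y": -0.4,"z": 0,"rx": 0,"ry": 0,"rz": -0.2,"jaw": -1},
  {"x": 0.12,"y": -0.6,"z": 0,"rx": 0,"ry": 0,"rz": -0.3,"jaw": -1},
  {"x": 0.16,"y": -0.8,"z": 0,"rx": 0,"ry": 0,"rz": -0.4,"jaw": -1},
  {"x": 0.2,"y": -1,"z": 0,"rx": 0,"ry": 0,"rz": -0.5,"jaw": -1},
])

```text
time_s: 2.08
tcp_pos: [400.2, -51.5, 222.0]
ee_rot: [3.141, -0.0, 1.549]
wrist_force: [0.7, -0.3, -0.4]
grip_width: 85.4
grasp_force: 0.0
```

Request:
step_arm([
  {"x": 0.04,"y": -0.2,"z": -0.05,"rx": 0,"ry": 0,"rz": -0.1,"jaw": -1},
  {"x": 0.08,"y": -0.4,"z": -0.1,"rx": 0,"ry": 0,"rz": -0.2,"jaw": -1},
  {"x": 0.12,"y": -0.6,"z": -0.15,"rx": 0,"ry": 0,"rz": -0.3,"jaw": -1},
  {"x": 0.15,"y": -0.8,"z": -0.2,"rx": 0,"ry": 0,"rz": -0.45,"jaw": -1},
  {"x": 0.15,"y": -0.8,"z": -0.2,"rx": 0,"ry": 0,"rz": -0.45,"jaw": -1},
])

```text
time_s: 2.7
tcp_pos: [429.3, -212.0, 180.7]
ee_rot: [-3.139, 0.0, 1.194]
wrist_force: [-0.1, 0.5, 0.7]
grip_width: 85.3
grasp_force: 0.0
```

Run:
```python
from h import *
import pickle
w=grab('wrist');pickle.dump(w,open('w1.pkl','wb'));save('w1b',w['image']);o=env.get_obs();print(o['time_s'],o['tcp_pos'],o['ee_rot'],o['joint_pos'],proj(w,[[434,-212,8],[390,-315,30]]))
```

```text
2.75 [ 429.52871265 -210.77544068  181.19197768] [-3.13972703e+00 -4.71440097e-04  1.19657278e+00] [-5.63494689e-01 -1.79665059e-01  1.86780891e+00  1.12767261e-04
  1.45536981e+00 -1.89284675e-01] [[259.65181151 176.49674882]
 [257.10465715 266.54087484]]
```

View pics/w1b.png

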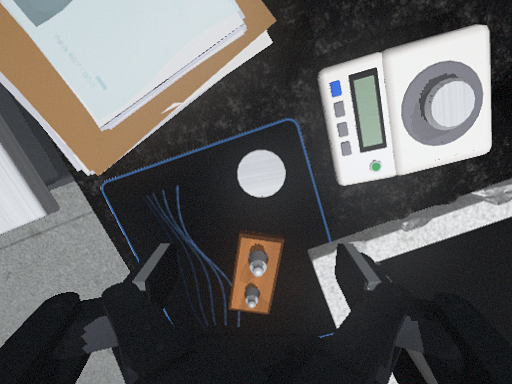

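The wrist view shows the pan at (261,173), the block with the large weight at (258,265) and the small one at (252,298), and the balance support at (450,103). Now I measure them.

```bash
cat > m.py <<'E'
from h import *
import pickle
def blob(im,mask,p):
    n,l,st,c=cv2.connectedComponentsWithStats(mask.astype(np.uint8),connectivity=4)
    k=l[p[1],p[0]]
    m=(l==k).astype(np.uint8); cs=max(cv2.findContours(m,0,2)[0],key=cv2.contourArea)
    return k,cs.reshape(-1,2).astype(float),c[k],st[k]
E
python3 - <<'E'
from m import *
F=pickle.load(open('f0.pkl','rb'));w=pickle.load(open('w1.pkl','rb'))
for n,f,p in[('w',w,(261,173)),('s',F['scene'],(289,175)),('d',F['side'],(238,241))]:
    g=cv2.cvtColor(f['image'],cv2.COLOR_RGB2GRAY)
    k,c,ce,st=blob(g,g>125,p)
    P=ray(f,c,10)[:,:2]; (x,y),r=cv2.minEnclosingCircle(P.astype(np.float32)); print(n,'pan',P.min(0).round(1),P.max(0).round(1),(x,y),r,st)
# block orange
im=w['image'].astype(int); m=(im[...,0]-im[...,2]>50)
k,c,ce,st=blob(w['image'],m,(240,262)); P=ray(w,c,17)[:,:2]; print('block w',cv2.minAreaRect(P.astype(np.float32)),st)
im=F['scene']['image'].astype(int); m=(im[...,0]-im[...,2]>45)
k,c,ce,st=blob(im,m,(303,147)); P=ray(F['scene'],c,17)[:,:2]; print('block s',cv2.minAreaRect(P.astype(np.float32)),st)
g=cv2.cvtColor(w['image'],cv2.COLOR_RGB2GRAY); 
save('crop1',np.hstack([cv2.resize(w['image'][50:150,390:490],(400,400),interpolation=2),cv2.resize(w['image'][225:325,210:310],(400,400),interpolation=2)]))
E
```

```text
w pan [ 407.6 -238.7] [ 466.3 -179.6] (436.8182678222656, -209.1253662109375) 29.632097244262695 [ 237  150   49   48 1821]
s pan [ 404. -242.] [ 464.4 -181.2] (434.890380859375, -211.0434112548828) 31.001569747924805 [278 165  23  19 327]
d pan [ 405.5 -247. ] [ 464.2 -181.4] (434.78485107421875, -214.1169891357422) 32.94657516479492 [229 233  19  16 241]
block w ((377.9591369628906, -335.2807312011719), (112.50385284423828, 56.228694915771484), 59.751861572265625) [ 229  237   53   77 2285]
block s ((376.2408752441406, -336.66876220703125), (120.7287826538086, 59.035430908203125), 59.78675842285156) [293 122  38  35 533]
```

View pics/crop1.png

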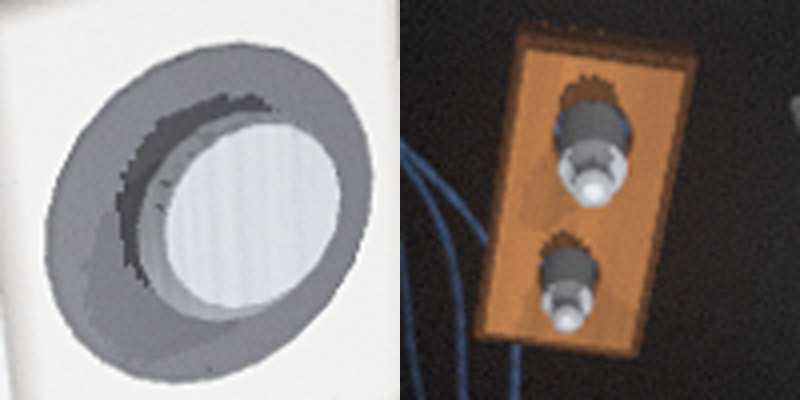

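The crop shows the support's top disc centred at crop (253,215), which is wrist pixel (453,104). The larger weight's knob is at wrist pixel (258,272). I lower over the pan with the jaws at about 70 mm.

Run:
```python
from m import *
F=pickle.load(open('f0.pkl','rb'));w=pickle.load(open('w1.pkl','rb'));s=F['scene']
g=cv2.cvtColor(w['image'],cv2.COLOR_RGB2GRAY)
k,c,ce,st=blob(g,g>200,(453,104));P=ray(w,c,66)[:,:2];print('top w',P.min(0),P.max(0),cv2.minEnclosingCircle(P.astype(np.float32)),st)
print('knob w',ray(w,[(258.2,272.)],47))
g=cv2.cvtColor(s['image'],cv2.COLOR_RGB2GRAY)
print(g[150:172:1,205:230:1])
```

```text
top w [ 611.81476726 -221.3288793 ] [ 651.46569152 -181.4003804 ] ((631.721923828125, -201.1249542236328), 20.26922607421875) [ 432   81   43   46 1505]
knob w [[ 392.28448759 -312.73739715   47.        ]]
[[233 236 236 236 236 236 232 231 228 208 193 191 195 195 194 207 212 225
  229 233 236 237 236 236 236]
 [235 235 235 236 232 226 201 194 173 161 155 156 156 155 155 160 162 165
  177 203 224 233 236 236 236]
 [236 236 234 229 201 171 154 155 160 164 172 175 175 176 170 170 162 156
  152 143 166 205 225 235 237]
 [236 231 214 186 160 151 148 165 191 200 217 222 221 221 211 209 194 174
  157 151 152 161 180 221 236]
 [230 202 168 154 150 157 170 199 217 220 222 223 223 221 220 222 220 204
  173 152 147 147 156 180 222]
 [202 166 152 149 154 183 214 221 221 221 221 222 221 220 220 222 222 221
  207 172 151 148 147 156 181]
 [173 151 152 152 167 205 219 220 219 221 221 222 221 219 221 220 220 222
  220 191 159 149 149 150 157]
 [157 151 152 155 182 215 220 220 220 221 221 221 219 220 220 220 221 221
  221 203 172 152 148 149 149]
 [153 150 152 161 194 218 220 219 219 220 221 221 220 
[... 716 characters left out ...]
60 177 180 181 187 172 166 164 156 147
  113  92 145 156 161 164 164]
 [153 154 152 124  98  95 113 134 147 152 156 158 153 154 152 148 124  96
   82 107 155 163 163 165 165]
 [153 153 154 152 126 100  92  98 108 114 124 125 124 124 110  95  85  83
  109 155 166 167 164 165 163]
 [155 151 153 157 153 115  94  94  94  94  98  95  96  97  94  93  93 117
  154 164 164 165 165 164 169]
 [176 150 151 153 155 125 115 114 100  94  90  94  92  93 109 115 121 154
  164 165 163 165 162 171 203]
 [212 177 156 154 154 154 155 154 128 114 114 115 116 118 152 161 161 162
  165 163 162 164 171 202 230]
 [235 214 182 162 156 157 156 159 157 156 157 160 159 158 162 162 161 163
  162 162 166 174 203 230 237]]
```

Request:
step_arm([
  {"x": 0.03,"y": 0.01,"z": -0.2,"rx": 0,"ry": 0,"rz": 0,"jaw": -0.65},
  {"x": 0.03,"y": 0.01,"z": -0.4,"rx": 0,"ry": 0,"rz": 0,"jaw": -0.65},
  {"x": 0.03,"y": 0.01,"z": -0.6,"rx": 0,"ry": 0,"rz": 0,"jaw": -0.65},
  {"x": 0.03,"y": 0.01,"z": -0.68,"rx": 0,"ry": 0,"rz": 0,"jaw": -0.65},
  {"x": 0.03,"y": 0.01,"z": -0.7,"rx": 0,"ry": 0,"rz": 0,"jaw": -0.65},
], grip_force=30)

```text
time_s: 3.38
tcp_pos: [436.0, -207.5, 41.8]
ee_rot: [-3.141, -0.0, 1.199]
wrist_force: [-0.1, -0.9, -0.4]
grip_width: 70.4
grasp_force: 0.0
```

Run:
```python
from m import *
w=grab('wrist');pickle.dump(w,open('w2.pkl','wb'));save('w2',w['image']);o=env.get_obs();print(o['tcp_pos'],o['ee_rot'],o['grip_width'],o['wrist_force'])
g=cv2.cvtColor(w['image'],cv2.COLOR_RGB2GRAY)
q=proj(w,[[435.5,-210.3,10]])[0];print(q)
k,c,ce,st=blob(g,g>125,tuple(q.astype(int)));P=ray(w,c,10)[:,:2];print(P.min(0),P.max(0),cv2.minEnclosingCircle(P.astype(np.float32)),st)
```

```text
[ 436.46534409 -207.91890058   42.33617715] [ 3.14128612e+00 -2.29804457e-05  1.19905446e+00] 70.44430252905947 [-0.06004851  0.43338264 -0.2353519 ]
[256.50988725 225.0649101 ]
[ 407.76578958 -237.99269923] [ 466.12550676 -179.64439045] ((436.90155029296875, -208.7847900390625), 29.447189331054688) [ 218  184   80   75 4709]
```

View pics/w2.png

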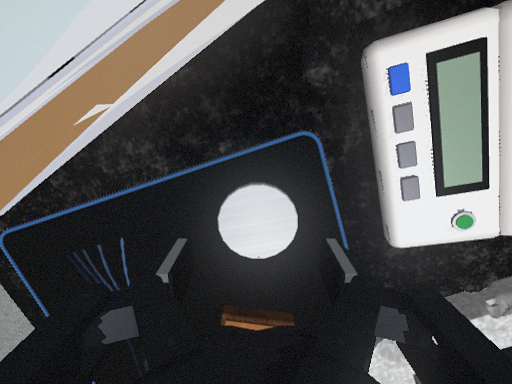

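The wrist view shows the pan centred at (258,221), between the fingertips at (175,258) and (342,258). I lower further, feeling for the mat.

Request:
step_arm([
  {"x": 0,"y": -0.01,"z": -0.05,"rx": 0,"ry": 0,"rz": 0,"jaw": -0.65},
  {"x": 0,"y": -0.01,"z": -0.1,"rx": 0,"ry": 0,"rz": 0,"jaw": -0.65},
  {"x": 0,"y": -0.01,"z": -0.125,"rx": 0,"ry": 0,"rz": 0,"jaw": -0.65},
  {"x": 0,"y": -0.01,"z": -0.13,"rx": 0,"ry": 0,"rz": 0,"jaw": -0.65},
  {"x": 0,"y": -0.01,"z": -0.13,"rx": 0,"ry": 0,"rz": 0,"jaw": -0.65},
])

```text
time_s: 4.05
tcp_pos: [436.2, -210.2, 16.0]
ee_rot: [-3.142, 0.0, 1.198]
wrist_force: [0.3, -0.2, 1.0]
grip_width: 70.5
grasp_force: 0.0
```

Run:
```python
from m import *
w=grab('wrist');pickle.dump(w,open('w3.pkl','wb'));o=env.get_obs();print(o['tcp_pos'],o['grip_width'],o['wrist_force'])
g=cv2.cvtColor(w['image'],cv2.COLOR_RGB2GRAY)
c=cv2.convertScaleAbs(w['image'][150:300,130:380],alpha=1.6,beta=25)
save('w3',cv2.resize(c,(800,480),interpolation=2))
y=np.array([.93,-.37,0]);t=np.array(o['tcp_pos'])
for b in(0,9,-6): print(b,proj(w,[t+35*y*s+[0,0,-11+b] for s in(1,-1)]).round(1).tolist())
```

```text
[ 436.28938697 -210.27708115   16.21050579] 70.40286443871544 [ 0.81279454 -0.89176449 -0.09160809]
0 [[309.3, 234.0], [202.3, 233.4]]
9 [[312.0, 240.1], [199.6, 239.5]]
-6 [[307.6, 230.2], [204.0, 229.6]]
```

View pics/w3.png

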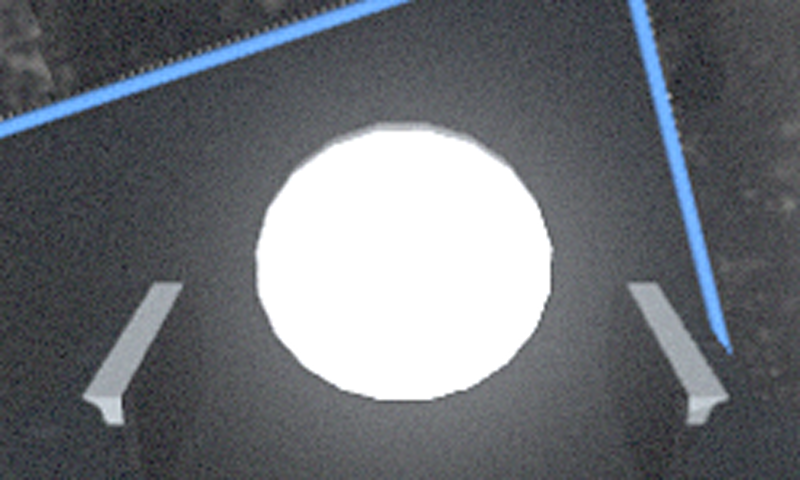

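The crop shows the bright pan centred between the grey finger pads at crop (130,340) and (680,340), with 3–5 mm to spare. The tip height is hard to see, so I feel down for the mat.

Request:
step_arm([
  {"x": 0,"y": 0,"z": -0.005,"rx": 0,"ry": 0,"rz": 0,"jaw": -0.65},
  {"x": 0,"y": 0,"z": -0.01,"rx": 0,"ry": 0,"rz": 0,"jaw": -0.65},
  {"x": 0,"y": 0,"z": -0.01,"rx": 0,"ry": 0,"rz": 0,"jaw": -0.65},
  {"x": 0,"y": 0,"z": -0.015,"rx": 0,"ry": 0,"rz": 0,"jaw": -0.65},
  {"x": 0,"y": 0,"z": -0.015,"rx": 0,"ry": 0,"rz": 0,"jaw": -0.65},
])

```text
time_s: 4.72
tcp_pos: [436.1, -210.1, 12.9]
ee_rot: [-3.141, -0.0, 1.198]
wrist_force: [-1.0, 0.7, 1.4]
grip_width: 70.5
grasp_force: 0.0
```

Request:
step_arm([
  {"x": 0,"y": 0,"z": -0.005,"rx": 0,"ry": 0,"rz": 0,"jaw": -0.65},
  {"x": 0,"y": 0,"z": -0.005,"rx": 0,"ry": 0,"rz": 0,"jaw": -0.65},
  {"x": 0,"y": 0,"z": -0.01,"rx": 0,"ry": 0,"rz": 0,"jaw": -0.65},
  {"x": 0,"y": 0,"z": -0.01,"rx": 0,"ry": 0,"rz": 0,"jaw": -0.65},
  {"x": 0,"y": 0,"z": -0.01,"rx": 0,"ry": 0,"rz": 0,"jaw": -0.65},
])

```text
time_s: 5.35
tcp_pos: [436.1, -210.1, 11.0]
ee_rot: [-3.142, -0.0, 1.198]
wrist_force: [-0.2, 0.5, -0.6]
grip_width: 70.4
grasp_force: 0.0
```

Request:
step_arm([
  {"x": 0,"y": 0,"z": -0.005,"rx": 0,"ry": 0,"rz": 0,"jaw": -0.65},
  {"x": 0,"y": 0,"z": -0.01,"rx": 0,"ry": 0,"rz": 0,"jaw": -0.65},
  {"x": 0,"y": 0,"z": -0.0125,"rx": 0,"ry": 0,"rz": 0,"jaw": -0.68},
  {"x": 0,"y": 0,"z": -0.0125,"rx": 0,"ry": 0,"rz": 0,"jaw": -0.65},
  {"x": 0,"y": 0,"z": -0.0125,"rx": 0,"ry": 0,"rz": 0,"jaw": -0.65},
])

```text
time_s: 5.98
tcp_pos: [436.1, -210.1, 8.5]
ee_rot: [-3.142, 0.0, 1.198]
wrist_force: [0.1, 0.6, 1.2]
grip_width: 70.7
grasp_force: 0.0
```

Request:
step_arm([
  {"x": 0,"y": 0,"z": 0,"rx": 0,"ry": 0,"rz": 0,"jaw": -0.5},
  {"x": 0,"y": 0,"z": 0,"rx": 0,"ry": 0,"rz": 0,"jaw": -0.4},
  {"x": 0,"y": 0,"z": 0,"rx": 0,"ry": 0,"rz": 0,"jaw": -0.35},
  {"x": 0,"y": 0,"z": 0,"rx": 0,"ry": 0,"rz": 0,"jaw": -0.35},
  {"x": 0,"y": 0,"z": 0,"rx": 0,"ry": 0,"rz": 0,"jaw": -0.35},
], grip_force=30)

```text
time_s: 6.6
tcp_pos: [436.1, -210.1, 8.5]
ee_rot: [-3.142, -0.0, 1.198]
wrist_force: [-0.2, 0.4, 0.5]
grip_width: 57.6
grasp_force: 0.0
```

Request:
step_arm([
  {"x": 0,"y": 0,"z": 0,"rx": 0,"ry": 0,"rz": 0,"jaw": -0.4},
  {"x": 0,"y": 0,"z": 0,"rx": 0,"ry": 0,"rz": 0,"jaw": -0.3},
  {"x": 0,"y": 0,"z": 0,"rx": 0,"ry": 0,"rz": 0,"jaw": -0.25},
  {"x": 0,"y": 0,"z": 0,"rx": 0,"ry": 0,"rz": 0,"jaw": -0.25},
  {"x": 0,"y": 0,"z": 0,"rx": 0,"ry": 0,"rz": 0,"jaw": -0.25},
], grip_force=30)

```text
time_s: 7.22
tcp_pos: [436.2, -210.1, 8.5]
ee_rot: [3.142, -0.0, 1.198]
wrist_force: [0.2, -0.3, 0.3]
grip_width: 53.3
grasp_force: 0.0
```

Run:
```python
from m import *
w=grab('wrist');pickle.dump(w,open('w4.pkl','wb'));o=env.get_obs();print(o['tcp_pos'],o['grip_width'],o['wrist_force'],o['grasp_force'])
a=cv2.convertScaleAbs(w['image'][150:300,150:360],alpha=1.5,beta=40)
s=grab('side');pickle.dump(s,open('s4.pkl','wb'));p=proj(s,[[436,-210,15]])[0].astype(int);print(p)
b=s['image'][p[1]-35:p[1]+35,p[0]-50:p[0]+50]
save('w4',np.vstack([cv2.resize(a,(400,285),interpolation=2),cv2.resize(b,(400,280),interpolation=2)]))
```

```text
[ 436.15717582 -210.15718309    8.51916264] 53.5095954546423 [-0.71056702  0.28864263  0.3224496 ] 0.0
[238 238]
```

View pics/w4.png

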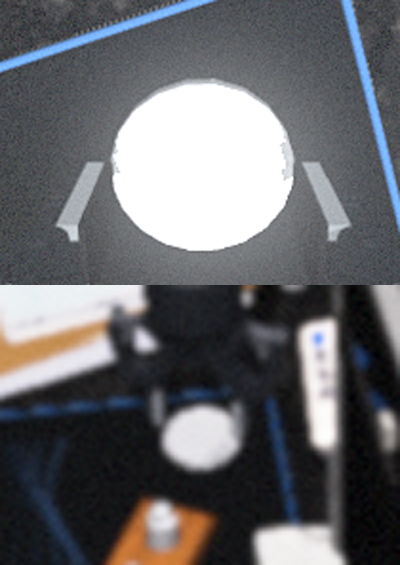

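The wrist half shows the pads, with tips at crop (100,163) and (303,163), beside and above the pan. In the side half the finger ends sit above the pan. I compute the tip height from their known spacing.

Run:
```python
from m import *
for fn,wd,z,L,Rr in[('w4.pkl',53.4,8.5,(204,235.6),(309,235.6)),('w3.pkl',70.4,16.1,(130+182/3.2,150+284/3.2),(130+629/3.2,150+284/3.2)),('w4.pkl',53.4,8.5,(150+78/1.905,150+240/1.905),(150+328/1.905,150+240/1.905))]:
    w=pickle.load(open(fn,'rb'))
    T=np.array(w['T_tool_cam']); u=cv2.undistortPoints(np.array([L,Rr]).reshape(-1,1,2),w['K'],np.array(w['dist_coeffs'],float)).reshape(-1,2)
    d=np.c_[u,[1,1]]@T[:3,:3].T; t=wd/np.linalg.norm(d[0]-d[1]); print(w['fx'],T[:3,3].round(1),'\n',(T[:3,3]+t*d).round(1))
```

```text
269.7912073542265 [  74.9    0.3 -151.1] 
 [[ 15.8 -26.2 -25.7]
 [ 15.8  27.2 -25.7]]
269.7912073542265 [  74.9    0.3 -151.1] 
 [[ 14.8 -34.6 -27.3]
 [ 14.8  35.8 -27.3]]
269.7912073542265 [  74.9    0.3 -151.1] 
 [[ 11.9 -26.2 -55.6]
 [ 11.9  27.2 -55.6]]
```

Request:
step_arm([
  {"x": 0,"y": 0,"z": -0.0025,"rx": 0,"ry": 0,"rz": 0,"jaw": -0.25},
  {"x": 0,"y": 0,"z": -0.005,"rx": 0,"ry": 0,"rz": 0,"jaw": -0.25},
  {"x": 0,"y": 0,"z": -0.0075,"rx": 0,"ry": 0,"rz": 0,"jaw": -0.25},
  {"x": 0,"y": 0,"z": -0.01,"rx": 0,"ry": 0,"rz": 0,"jaw": -0.25},
  {"x": 0,"y": 0,"z": -0.01,"rx": 0,"ry": 0,"rz": 0,"jaw": -0.25},
])

```text
time_s: 7.95
tcp_pos: [436.1, -210.1, 6.4]
ee_rot: [-3.141, -0.0, 1.198]
wrist_force: [-0.7, 0.6, 0.2]
grip_width: 53.1
grasp_force: 0.0
```

Request:
step_arm([
  {"x": 0,"y": 0,"z": -0.0025,"rx": 0,"ry": 0,"rz": 0,"jaw": -0.25},
  {"x": 0,"y": 0,"z": -0.005,"rx": 0,"ry": 0,"rz": 0,"jaw": -0.25},
  {"x": 0,"y": 0,"z": -0.0075,"rx": 0,"ry": 0,"rz": 0,"jaw": -0.25},
  {"x": 0,"y": 0,"z": -0.01,"rx": 0,"ry": 0,"rz": 0,"jaw": -0.25},
  {"x": 0,"y": 0,"z": -0.01,"rx": 0,"ry": 0,"rz": 0,"jaw": -0.25},
])

```text
time_s: 8.57
tcp_pos: [436.1, -210.1, 4.4]
ee_rot: [-3.141, -0.0, 1.198]
wrist_force: [-0.5, 0.0, 0.1]
grip_width: 53.4
grasp_force: 0.0
```

Run:
```python
from m import *
s=pickle.load(open('s4.pkl','rb'))
g=cv2.cvtColor(s['image'],cv2.COLOR_RGB2GRAY)
print(g[222:256,222:254])
c,y=np.array([436.15,-210.15]),np.array([.93,-.366])
for z in(3,10,15,20,25,35):print(z,proj(s,[[*(c+26.7*y*k),z] for k in(-1,1)]).round(1).tolist(),proj(s,[[*c,z]]).round(1).tolist())
```

```text
[[49 48 45 ... 18 27 34]
 [48 50 43 ... 22 23 27]
 [41 38 46 ... 25 21 27]
 ...
 [17 13 21 ... 25 20 21]
 [20 25 24 ... 24 16 18]
 [24 31 29 ... 23 19 21]]
3 [[229.9, 240.0], [246.6, 242.1]] [[238.2, 241.0]]
10 [[229.8, 238.4], [246.6, 240.5]] [[238.1, 239.5]]
15 [[229.7, 237.3], [246.5, 239.4]] [[238.1, 238.3]]
20 [[229.6, 236.1], [246.5, 238.3]] [[238.0, 237.2]]
25 [[229.5, 235.0], [246.5, 237.1]] [[238.0, 236.1]]
35 [[229.4, 232.7], [246.4, 234.8]] [[237.9, 233.8]]
```

The spacing, corrected for the pad half-width, puts the tips well behind the reported TCP by about 15 mm, and the side view agrees. I keep feeling downward.

Request:
step_arm([
  {"x": 0,"y": 0,"z": -0.005,"rx": 0,"ry": 0,"rz": 0,"jaw": -0.25},
  {"x": 0,"y": 0,"z": -0.01,"rx": 0,"ry": 0,"rz": 0,"jaw": -0.25},
  {"x": 0,"y": 0,"z": -0.015,"rx": 0,"ry": 0,"rz": 0,"jaw": -0.25},
  {"x": 0,"y": 0,"z": -0.02,"rx": 0,"ry": 0,"rz": 0,"jaw": -0.25},
  {"x": 0,"y": 0,"z": -0.0225,"rx": 0,"ry": 0,"rz": 0,"jaw": -0.25},
])

```text
time_s: 9.2
tcp_pos: [436.1, -210.1, -0.1]
ee_rot: [-3.141, -0.0, 1.198]
wrist_force: [-0.2, 0.9, -0.4]
grip_width: 53.3
grasp_force: 0.0
```

Request:
step_arm([
  {"x": 0,"y": 0,"z": -0.0025,"rx": 0,"ry": 0,"rz": 0,"jaw": -0.25},
  {"x": 0,"y": 0,"z": -0.005,"rx": 0,"ry": 0,"rz": 0,"jaw": -0.25},
  {"x": 0,"y": 0,"z": -0.0075,"rx": 0,"ry": 0,"rz": 0,"jaw": -0.25},
  {"x": 0,"y": 0,"z": -0.01,"rx": 0,"ry": 0,"rz": 0,"jaw": -0.25},
  {"x": 0,"y": 0,"z": -0.01,"rx": 0,"ry": 0,"rz": 0,"jaw": -0.25},
])

```text
time_s: 9.82
tcp_pos: [436.1, -210.1, -2.0]
ee_rot: [-3.142, -0.0, 1.198]
wrist_force: [-0.9, -0.5, -0.6]
grip_width: 53.6
grasp_force: 0.0
```

Request:
step_arm([
  {"x": 0,"y": 0,"z": -0.0025,"rx": 0,"ry": 0,"rz": 0,"jaw": -0.25},
  {"x": 0,"y": 0,"z": -0.005,"rx": 0,"ry": 0,"rz": 0,"jaw": -0.25},
  {"x": 0,"y": 0,"z": -0.0075,"rx": 0,"ry": 0,"rz": 0,"jaw": -0.25},
  {"x": 0,"y": 0,"z": -0.01,"rx": 0,"ry": 0,"rz": 0,"jaw": -0.25},
  {"x": 0,"y": 0,"z": -0.01,"rx": 0,"ry": 0,"rz": 0,"jaw": -0.25},
])

```text
time_s: 10.45
tcp_pos: [436.2, -210.2, -3.4]
ee_rot: [-3.141, -0.0, 1.198]
wrist_force: [-2.9, 2.0, 7.6]
grip_width: 53.4
grasp_force: 4.1
```

Contact with the pan top came at TCP z≈−3.3, so the tips are about 13 mm behind the reported TCP at this opening. I raise, open, go down beside the pan and close.

Request:
step_arm([
  {"x": 0,"y": 0,"z": 0.02,"rx": 0,"ry": 0,"rz": 0,"jaw": -0.65},
  {"x": 0,"y": 0,"z": 0.02,"rx": 0,"ry": 0,"rz": 0,"jaw": -0.65},
  {"x": 0,"y": 0,"z": 0.01,"rx": 0,"ry": 0,"rz": 0,"jaw": -0.65},
  {"x": 0,"y": 0,"z": -0.01,"rx": 0,"ry": 0,"rz": 0,"jaw": -0.65},
  {"x": 0,"y": 0,"z": -0.0275,"rx": 0,"ry": 0,"rz": 0,"jaw": -0.65},
])

```text
time_s: 11.08
tcp_pos: [435.9, -210.0, -10.1]
ee_rot: [-3.141, -0.0, 1.198]
wrist_force: [0.7, -0.4, 1.4]
grip_width: 70.5
grasp_force: 0.0
```

Request:
step_arm([
  {"x": 0,"y": 0,"z": 0,"rx": 0,"ry": 0,"rz": 0,"jaw": -0.5},
  {"x": 0,"y": 0,"z": 0,"rx": 0,"ry": 0,"rz": 0,"jaw": -0.3},
  {"x": 0,"y": 0,"z": 0,"rx": 0,"ry": 0,"rz": 0,"jaw": -0.3},
  {"x": 0,"y": 0,"z": 0,"rx": 0,"ry": 0,"rz": 0,"jaw": -0.3},
  {"x": 0,"y": 0,"z": 0,"rx": 0,"ry": 0,"rz": 0,"jaw": -0.3},
], grip_force=30)

```text
time_s: 11.7
tcp_pos: [436.3, -210.2, -9.3]
ee_rot: [3.141, 0.0, 1.198]
wrist_force: [-0.9, 0.9, 4.1]
grip_width: 57.0
grasp_force: 32.3
```

Request:
step_arm([
  {"x": 0,"y": 0,"z": 0.05,"rx": 0,"ry": 0,"rz": 0,"jaw": -0.3},
  {"x": 0,"y": 0,"z": 0.1,"rx": 0,"ry": 0,"rz": 0,"jaw": -0.3},
  {"x": 0,"y": 0,"z": 0.25,"rx": 0,"ry": 0,"rz": 0,"jaw": -0.3},
  {"x": 0,"y": 0,"z": 0.4,"rx": 0,"ry": 0,"rz": 0,"jaw": -0.3},
  {"x": 0,"y": 0,"z": 0.55,"rx": 0,"ry": 0,"rz": 0,"jaw": -0.3},
])

```text
time_s: 12.32
tcp_pos: [436.2, -210.2, 102.2]
ee_rot: [3.141, 0.0, 1.198]
wrist_force: [0.4, -0.2, -0.3]
grip_width: 57.2
grasp_force: 32.2
```

Run:
```python
from m import *
w=grab('wrist');pickle.dump(w,open('w5.pkl','wb'));o=env.get_obs();t=o['tcp_pos'];print(t,o['grip_width'],o['wrist_force'],o['grasp_force'])
g=cv2.cvtColor(w['image'],cv2.COLOR_RGB2GRAY)
q=proj(w,[t+[0,0,19]])[0].astype(int)
for th in(140,180,210,235):
  k,c,ce,st=blob(g,g>th,tuple(q)); print(th,st,ce)
  if k:
    for z in(15,20,25):
      P=ray(w,c,t[2]+z)[:,:2]; (xy,r)=cv2.minEnclosingCircle(P.astype(np.float32));print(z,np.array(xy).round(1),round(r,1),(cv2.fitEllipse(P.astype(np.float32))))
s=grab('side');pickle.dump(s,open('s5.pkl','wb'))
```

```text
[ 438.51251136 -211.58230259  106.74804944] 57.0851748820112 [ 2.6278066  -0.11144674  3.2084401 ] 32.27090849541128
140 [ 205  210  104   90 7302] [254.96343468 254.4663106 ]
15 [ 436.8 -208.8] 29.1 ((435.9787902832031, -209.91696166992188), (53.408809661865234, 57.41090774536133), 43.46974182128906)
20 [ 437.8 -206.2] 28.0 ((437.0300598144531, -207.27859497070312), (51.377986907958984, 55.227909088134766), 43.46968078613281)
25 [ 438.8 -203.6] 26.9 ((438.081298828125, -204.6402130126953), (49.347171783447266, 53.0449104309082), 43.4697380065918)
180 [ 205  210  103   89 7114] [254.87587855 254.4238122 ]
15 [ 436.8 -208.9] 28.7 ((435.927734375, -209.88436889648438), (52.726165771484375, 56.65154266357422), 45.38652801513672)
20 [ 437.8 -206.3] 27.6 ((436.9809265136719, -207.2472381591797), (50.7213020324707, 54.49742126464844), 45.38655471801758)
25 [ 438.8 -203.7] 26.5 ((438.03411865234375, -204.610107421875), (48.71643829345703, 52.343299865722656), 45.38650131225586)
210 [ 205  211   99   88 6051] [252.54205916 252.59428194]
15 [ 436.5 -208.9] 28.0 ((435.2325439453125, -207.97061157226562), (48.17276382446289, 53.10020446777344), 144.6708526611328)
20 [ 437.5 -206.3] 26.9 ((436.3121643066406, -205.40625), (46.34103775024414, 51.081119537353516), 144.6708526611328)
25 [ 438.5 -203.7] 25.8 ((437.39178466796875, -202.8418731689453), (44.50931167602539, 49.06203079223633), 144.6708984375)
235 [     0      0    512    384 189448] [249.21897302 193.21789093]
```

The pan is held and lifted. I carry it over the support, by the difference measured in both cameras: (+195, +7).

Request:
step_arm([
  {"x": 0.15,"y": 0.01,"z": 0,"rx": 0,"ry": 0,"rz": 0,"jaw": -0.3},
  {"x": 0.4,"y": 0.02,"z": 0,"rx": 0,"ry": 0,"rz": 0,"jaw": -0.3},
  {"x": 0.65,"y": 0.03,"z": 0,"rx": 0,"ry": 0,"rz": 0,"jaw": -0.3},
  {"x": 0.875,"y": 0.035,"z": 0,"rx": 0,"ry": 0,"rz": 0,"jaw": -0.3},
  {"x": 0.975,"y": 0.035,"z": 0,"rx": 0,"ry": 0,"rz": 0,"jaw": -0.3},
])

```text
time_s: 13.05
tcp_pos: [632.8, -202.5, 99.5]
ee_rot: [-3.141, -0.0, 1.199]
wrist_force: [-0.2, 0.1, -0.5]
grip_width: 57.4
grasp_force: 32.3
```

Request:
step_arm([
  {"x": 0,"y": 0,"z": -0.05,"rx": 0,"ry": 0,"rz": 0,"jaw": -0.3},
  {"x": 0,"y": 0,"z": -0.1,"rx": 0,"ry": 0,"rz": 0,"jaw": -0.3},
  {"x": 0,"y": 0,"z": -0.14,"rx": 0,"ry": 0,"rz": 0,"jaw": -0.3},
  {"x": 0,"y": 0,"z": -0.15,"rx": 0,"ry": 0,"rz": 0,"jaw": -0.3},
  {"x": 0,"y": 0,"z": -0.15,"rx": 0,"ry": 0,"rz": 0,"jaw": -0.3},
])

```text
time_s: 13.68
tcp_pos: [630.8, -203.2, 70.5]
ee_rot: [-3.142, -0.0, 1.198]
wrist_force: [-0.3, -0.5, 1.0]
grip_width: 57.2
grasp_force: 32.3
```

Run:
```python
from m import *
w=grab('wrist');pickle.dump(w,open('w6.pkl','wb'));o=env.get_obs();t=o['tcp_pos'];print(t,o['ee_rot'],o['grip_width'],o['wrist_force'],o['grasp_force'],o['joint_pos'].round(2))
g=cv2.cvtColor(w['image'],cv2.COLOR_RGB2GRAY)
for f,n in((w,'w'),(grab('scene'),'s')):
  pickle.dump(f,open('w6'+n+'.pkl','wb'))
  z=t[2]+19; q=proj(f,[[t[0],t[1],z]])[0]; print(n,q)
w0=w['image'][190:320,180:330]; s=f['image'][120:190,180:255]
save('w6',np.hstack([cv2.resize(w0,(460,400),interpolation=2),cv2.resize(s,(340,400),interpolation=2)]))
```

```text
[ 631.18216312 -203.3029525    70.94024644] [ 3.14097570e+00 -1.45144229e-05  1.19807558e+00] 57.21440594794875 [-0.10876142 -0.75588858 -0.46678537] 32.316649686545134 [-0.39  0.41  1.44  0.    1.29 -0.02]
w [256.17182795 256.92134748]
s [215.64198793 153.17829738]
```

View pics/w6.png

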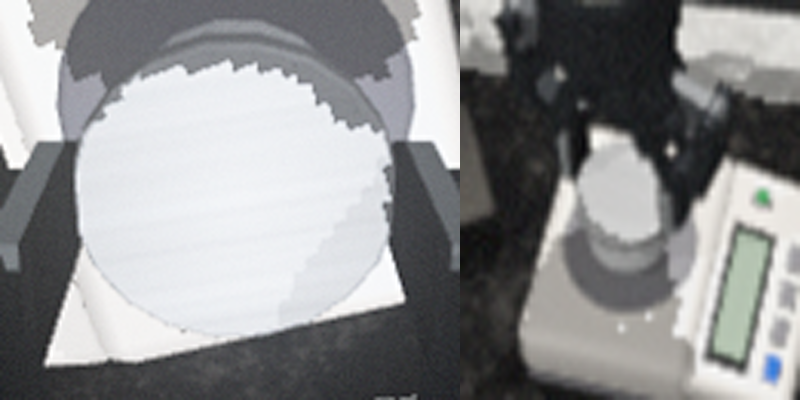

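The last picture shows the held pan as a near-level disc at crop (235,185) over the support. In the scene half it sits at (620,190), just above the support ring, and lines up with the tool axis. I lower it, watching the force.

Request:
step_arm([
  {"x": 0,"y": 0,"z": -0.02,"rx": 0,"ry": 0,"rz": 0,"jaw": -0.3},
  {"x": 0,"y": 0,"z": -0.04,"rx": 0,"ry": 0,"rz": 0,"jaw": -0.3},
  {"x": 0,"y": 0,"z": -0.06,"rx": 0,"ry": 0,"rz": 0,"jaw": -0.3},
  {"x": 0,"y": 0,"z": -0.07,"rx": 0,"ry": 0,"rz": 0,"jaw": -0.3},
  {"x": 0,"y": 0,"z": -0.075,"rx": 0,"ry": 0,"rz": 0,"jaw": -0.3},
])

```text
time_s: 14.4
tcp_pos: [631.0, -203.1, 55.2]
ee_rot: [-3.141, -0.0, 1.198]
wrist_force: [0.4, 0.6, -1.0]
grip_width: 57.4
grasp_force: 32.3
```

Request:
step_arm([
  {"x": 0,"y": 0,"z": -0.01,"rx": 0,"ry": 0,"rz": 0,"jaw": -0.3},
  {"x": 0,"y": 0,"z": -0.015,"rx": 0,"ry": 0,"rz": 0,"jaw": -0.3},
  {"x": 0,"y": 0,"z": -0.02,"rx": 0,"ry": 0,"rz": 0,"jaw": -0.3},
  {"x": 0,"y": 0,"z": -0.02,"rx": 0,"ry": 0,"rz": 0,"jaw": -0.3},
  {"x": 0,"y": 0,"z": -0.02,"rx": 0,"ry": 0,"rz": 0,"jaw": -0.3},
])

```text
time_s: 15.02
tcp_pos: [631.2, -203.2, 51.6]
ee_rot: [3.141, -0.0, 1.198]
wrist_force: [0.3, -0.3, 0.0]
grip_width: 57.3
grasp_force: 32.3
```

Request:
step_arm([
  {"x": 0,"y": 0,"z": -0.005,"rx": 0,"ry": 0,"rz": 0,"jaw": -0.3},
  {"x": 0,"y": 0,"z": -0.0075,"rx": 0,"ry": 0,"rz": 0,"jaw": -0.3},
  {"x": 0,"y": 0,"z": -0.01,"rx": 0,"ry": 0,"rz": 0,"jaw": -0.3},
  {"x": 0,"y": 0,"z": -0.0125,"rx": 0,"ry": 0,"rz": 0,"jaw": -0.3},
  {"x": 0,"y": 0,"z": -0.0125,"rx": 0,"ry": 0,"rz": 0,"jaw": -0.3},
])

```text
time_s: 15.65
tcp_pos: [631.2, -203.2, 50.1]
ee_rot: [3.141, 0.0, 1.198]
wrist_force: [-4.1, 1.2, 8.5]
grip_width: 56.9
grasp_force: 33.3
```

Contact came at TCP 50, where fully home was expected. I release and rise.

Request:
step_arm([
  {"x": 0,"y": 0,"z": 0.005,"rx": 0,"ry": 0,"rz": 0,"jaw": -0.45},
  {"x": 0,"y": 0,"z": 0.005,"rx": 0,"ry": 0,"rz": 0,"jaw": -0.6},
  {"x": 0,"y": 0,"z": 0.005,"rx": 0,"ry": 0,"rz": 0,"jaw": -0.7},
  {"x": 0,"y": 0,"z": 0.1,"rx": 0,"ry": 0,"rz": 0,"jaw": -0.7},
  {"x": 0,"y": 0,"z": 0.35,"rx": 0,"ry": 0,"rz": 0,"jaw": -0.7},
])

```text
time_s: 16.27
tcp_pos: [628.9, -202.3, 117.2]
ee_rot: [-3.135, -0.0, 1.198]
wrist_force: [0.3, -1.2, 1.3]
grip_width: 72.6
grasp_force: 0.0
```

Run:
```python
from m import *
w=grab('wrist');s=grab('scene');pickle.dump((w,s),open('w7.pkl','wb'));o=env.get_obs();print(o['tcp_pos'],o['grip_width'],o['wrist_force'])
for f,n,ths in((w,'w',(150,180,200,215)),(s,'s',(170,185,200,210))):
  g=cv2.cvtColor(f['image'],cv2.COLOR_RGB2GRAY); q=proj(f,[[631,-203,69]])[0].astype(int); print(n,q,g[q[1],q[0]-30:q[0]+30:3],g[q[1]-24:q[1]+24:3,q[0]])
  for th in ths:
    k,c,ce,st=blob(g,g>th,tuple(q))
    if k and st[2]<150:
      P=ray(f,c,69)[:,:2].astype(np.float32); print(th,st,cv2.minEnclosingCircle(P),cv2.fitEllipse(P)[:2])
```

```text
[ 635.42977891 -204.8601729   127.95971917] 72.64400627942032 [ 0.96992918 -1.0368549   1.08524281]
w [258 213] [224 224 225 227 225 227 229 230 232 232 232 232 228 228 226 227 228 228
 226 229] [224 224 225 224 226 226 227 229 232 228 231 229 231 233 234 238]
s [216 157] [ 54  32  29  26  35 224 192 203 201 202 203 202 202 202 173 190 229 215
 233 237] [136  34  38  51 237 232 205 201 203 203 206 204  93  94 238 236]
170 [ 194  142   67   51 1797] ((598.647216796875, -178.58407592773438), 99.40904235839844) ((597.9818115234375, -181.51670837402344), (137.9986572265625, 189.49424743652344))
185 [ 194  143   67   49 1669] ((597.4531860351562, -180.18682861328125), 97.41455078125) ((596.8112182617188, -181.80340576171875), (133.75161743164062, 185.64488220214844))
200 [ 195  143   66   49 1546] ((597.4531860351562, -180.18682861328125), 97.41455078125) ((596.6643676757812, -182.63177490234375), (130.8704376220703, 187.2083740234375))
```

Request:
step_arm([
  {"x": 0,"y": 0.1,"z": 0.1,"rx": 0,"ry": 0,"rz": 0,"jaw": -0.7},
  {"x": -0.1,"y": 0.35,"z": 0.2,"rx": 0,"ry": 0,"rz": 0,"jaw": -0.7},
  {"x": -0.2,"y": 0.6,"z": 0.25,"rx": 0,"ry": 0,"rz": 0,"jaw": -0.7},
  {"x": -0.3,"y": 0.85,"z": 0.25,"rx": 0,"ry": 0,"rz": 0,"jaw": -0.7},
  {"x": -0.35,"y": 0.95,"z": 0.25,"rx": 0,"ry": 0,"rz": 0,"jaw": -0.7},
])

```text
time_s: 17.0
tcp_pos: [560.0, -9.8, 169.9]
ee_rot: [3.142, -0.001, 1.201]
wrist_force: [0.2, -0.4, 0.8]
grip_width: 72.5
grasp_force: 0.0
```

Run:
```python
from m import *
w=grab('wrist');w=grab('wrist');s=grab('scene');d=grab('side');pickle.dump((w,s,d),open('w8.pkl','wb'));o=env.get_obs();print(o['time_s'],o['tcp_pos'],o['ee_rot'])
g=cv2.cvtColor(s['image'],cv2.COLOR_RGB2GRAY);q=(216,157)
np.set_printoptions(linewidth=250)
print(g[144:172,200:234])
for n,f in(('w',w),('s',s)):
  h=cv2.cvtColor(f['image'],cv2.COLOR_RGB2HSV); m=((h[...,0]>100)&(h[...,0]<125)&(h[...,1]>130)&(h[...,2]>90)).astype(np.uint8)
  N,l,st,c=cv2.connectedComponentsWithStats(m)
  for k in range(1,N):
    if st[k,4]>(25 if n=='s' else 150):
      yx=np.argwhere(l==k)[:,::-1]; P=ray(f,yx,8)[:,:2].astype(np.float32); r=cv2.minAreaRect(P); print(n,st[k],np.round(r[0],1),np.round(r[1],1),round(r[2],1))
```

```text
17.2 [561.34471322 -13.20161266 169.46494709] [3.14083835e+00 2.74552911e-04 1.19906044e+00]
[[ 28  30  33  66 112 113  96  80  74  64  56  65 107 117 116 115 113 115 116 112 114 112 113 112 112 111 108 108 106 110 107 105 103 103]
 [ 34  32  37  73 111 117 112  87  78  65  59  61 104 114 116 116 116 115 116 116 115 113 114 114 110 112 112 110 110 108 106 106 105 104]
 [ 37  34  36  71 105 113 111 100  88  78  73  78  94 113 118 117 115 116 115 117 115 113 114 113 113 110 111 109 111 109 106 105 106 103]
 [ 42  36  38  89 119 114 112 113 111 105 112 104 102 114 116 117 117 115 115 115 115 112 114 114 113 112 113 109 108 108 105 105 103 102]
 [ 39  37  69 159 144 120 112 112 114 114 117 116 114 115 116 116 115 117 115 115 115 111 115 113 111 111 110 110 111 108 108 106 106 102]
 [ 42  38 104 215 175 127 114 115 114 116 116 115 115 115 114 117 116 116 115 116 115 112 112 111 113 109 111 110 106 107 107 104 107 104]
 [ 37  45 135 217 185 131 114 115 115 116 114 115 116 117 116 117 116 117 116 112 115 113 115 113 113 112 111 110 108 108 107 105 106 103]
 [ 39  76 186 225 196 149 125 116 
[... 2578 characters left out ...]
 67  64  59  62  59  58  56]
 [ 29  33  32  48  60  68  58  63  60  49  36  35  36  31  33  33  36  32  39  38  34  43  47  45  48  50  55  55  50  53  50  47  44  42]
 [ 36  36  42  75  77  67  48  49  43  28  31  28  29  32  31  30  37  35  37  38  36  42  38  40  38  44  38  42  40  41  35  39  40  38]]
w [263 110   6  51 218] [588.4  35.7] [55.6  5.6] 69.6
w [220 113  13  51 252] [545.3  48.7] [56.6  5.6] 76.9
w [181 296  88  32 229] [ 457.  -162.8] [ 47.9 124.1] 59.0
s [287   1   7   9  30] [ 470.6 -962.1] [17.1 49.8] 28.9
s [293  12   8   7  28] [ 447.  -902.7] [15.8 36.1] 20.5
s [216 241  12  20  51] [588.2  31.1] [55.5  6. ] 69.6
s [234 248  10  21  63] [544.3  45.4] [55.5  7.7] 77.0
```

Wrist and scene agree on the tongs: grip midpoint about (566.6, 41), axis 73.2°, jaws toward +y. I move over them, turn and lower.

Request:
step_arm([
  {"x": 0.02,"y": 0.15,"z": -0.15,"rx": 0,"ry": 0,"rz": 0.05,"jaw": -0.6},
  {"x": 0.037,"y": 0.305,"z": -0.35,"rx": 0,"ry": 0,"rz": 0.1,"jaw": -0.6},
  {"x": 0.037,"y": 0.305,"z": -0.55,"rx": 0,"ry": 0,"rz": 0.1,"jaw": -0.6},
  {"x": 0.037,"y": 0.305,"z": -0.7,"rx": 0,"ry": 0,"rz": 0.1,"jaw": -0.6},
  {"x": 0.037,"y": 0.305,"z": -0.75,"rx": 0,"ry": 0,"rz": 0.1,"jaw": -0.6},
], grip_force=20)

```text
time_s: 17.82
tcp_pos: [567.1, 46.6, 16.4]
ee_rot: [-3.138, 0.001, 1.275]
wrist_force: [-0.1, -1.1, 0.0]
grip_width: 68.1
grasp_force: 0.0
```

Run:
```python
from m import *
w=grab('wrist');s=grab('scene');pickle.dump((w,s),open('w9.pkl','wb'));o=env.get_obs();print(o['time_s'],o['tcp_pos'],o['ee_rot'],o['grip_width'])
for n,f in(('w',w),('s',s)):
  h=cv2.cvtColor(f['image'],cv2.COLOR_RGB2HSV); m=((h[...,0]>100)&(h[...,0]<125)&(h[...,1]>130)&(h[...,2]>60)).astype(np.uint8)
  N,l,st,c=cv2.connectedComponentsWithStats(m)
  for k in range(1,N):
    if st[k,4]>(25 if n=='s' else 150):
      yx=np.argwhere(l==k)[:,::-1]; P=ray(f,yx,12)[:,:2].astype(np.float32); r=cv2.minAreaRect(P); print(n,st[k],np.round(r[0],1),np.round(r[1],1),round(r[2],1))
# pan
g=cv2.cvtColor(s['image'],cv2.COLOR_RGB2GRAY)
np.set_printoptions(linewidth=250)
print(g[142:176:2,200:236:2])
```

```text
17.925 [568.10200738  46.88024753  18.00120282] [-3.13959235e+00  7.55032944e-04  1.27547974e+00] 68.3522198939194
w [285 197  16  87 729] [588.7  36.8] [60.3  5.9] 69.5
w [214 198  17  86 732] [545.8  49.5] [59.7  6. ] 76.9
s [287   1   7   8  32] [ 474.3 -956.8] [19.2 43.1] 12.0
s [293  11   9  15  56] [ 447.2 -882. ] [25.  79.3] 18.1
s [216 246   9  15  41] [590.3  39.3] [41.1  6.3] 69.6
s [234 254   7  16  49] [545.9  57.1] [39.4  8.2] 76.3
[[169 175 182 186 190 190 193 195 197 200 202 203 202 199 193 189 184 178]
 [170 177 183 187 189 192 194 196 196 201 201 204 202 198 193 187 185 180]
 [173 180 186 187 190 192 194 196 198 200 203 204 201 197 191 186 183 178]
 [174 179 184 188 190 192 194 194 199 202 204 202 202 196 190 186 182 178]
 [175 182 185 188 191 194 194 196 200 202 204 204 199 196 189 185 180 177]
 [176 183 187 190 192 194 194 197 200 203 204 202 199 195 188 184 181 176]
 [178 184 187 191 193 195 195 198 201 204 205 202 199 194 187 183 179 176]
 [179 186 187 190 192 194 195 199 201 204 205 202 198 194 188 182 179 173]
 [182 184 190 191 194 195 195 199 203 204 204 201 197 191 187 182 178 173]
 [182 185 189 191 193 195 199 200 202 204 204 202 196 190 187 181 178 173]
 [182 186 189 192 195 194 198 202 203 204 203 201 196 190 186 180 177 171]
 [185 186 190 192 193 196 199 201 205 205 202 198 195 189 185 179 176 171]
 [185 188 191 193 194 196 200 202 204 205 202 199 194 189 184 177 175 168]
 [185 189 193 192 196 196 199 202 205 204 201 197 193 187 183 180 173 170]
 [186 190 191 195 195 197 200 204 206 204 201 196 192 188 182 178 172 165]
 [188 190 193 193 195 197 201 202 205 204 201 194 192 187 180 183 197 189]
 [188 190 190 193 194 197 202 192 191 193 192 188 189 190 190 190 189 186]]
```

Aligned across the grips to 0.3 mm. I lower and close to a partial width.

Request:
step_arm([
  {"x": 0,"y": 0,"z": -0.04,"rx": 0,"ry": 0,"rz": 0,"jaw": -0.6},
  {"x": 0,"y": 0,"z": -0.08,"rx": 0,"ry": 0,"rz": 0,"jaw": -0.6},
  {"x": 0,"y": 0,"z": -0.12,"rx": 0,"ry": 0,"rz": 0,"jaw": -0.5},
  {"x": 0,"y": 0,"z": -0.14,"rx": 0,"ry": 0,"rz": 0,"jaw": -0.4},
  {"x": 0,"y": 0,"z": -0.145,"rx": 0,"ry": 0,"rz": 0,"jaw": -0.3},
])

```text
time_s: 18.55
tcp_pos: [568.2, 47.9, -10.4]
ee_rot: [-3.141, 0.0, 1.277]
wrist_force: [-0.4, 0.0, -0.0]
grip_width: 55.5
grasp_force: 0.0
```

Request:
step_arm([
  {"x": 0,"y": 0,"z": 0,"rx": 0,"ry": 0,"rz": 0,"jaw": -0.15},
  {"x": 0,"y": 0,"z": 0,"rx": 0,"ry": 0,"rz": 0,"jaw": -0.06},
  {"x": 0,"y": 0,"z": 0,"rx": 0,"ry": 0,"rz": 0,"jaw": -0.06},
  {"x": 0,"y": 0,"z": 0,"rx": 0,"ry": 0,"rz": 0,"jaw": -0.06},
  {"x": 0,"y": 0,"z": 0,"rx": 0,"ry": 0,"rz": 0,"jaw": -0.06},
])

```text
time_s: 19.18
tcp_pos: [569.1, 47.9, -9.4]
ee_rot: [3.141, -0.0, 1.277]
wrist_force: [-0.1, 0.2, 5.4]
grip_width: 45.5
grasp_force: 7.7
```

The tongs are held at about 7.7 N. I tighten slightly and lift.

Request:
step_arm([
  {"x": 0,"y": 0,"z": 0.01,"rx": 0,"ry": 0,"rz": 0,"jaw": -0.02},
  {"x": 0,"y": 0,"z": 0.02,"rx": 0,"ry": 0,"rz": 0,"jaw": -0.02},
  {"x": 0,"y": 0,"z": 0.08,"rx": 0,"ry": 0,"rz": 0,"jaw": -0.02},
  {"x": 0,"y": 0,"z": 0.18,"rx": 0,"ry": 0,"rz": 0,"jaw": -0.02},
  {"x": 0,"y": 0,"z": 0.25,"rx": 0,"ry": 0,"rz": 0,"jaw": -0.02},
])

```text
time_s: 19.8
tcp_pos: [569.6, 47.8, 42.4]
ee_rot: [3.139, -0.001, 1.277]
wrist_force: [0.6, -0.6, -0.6]
grip_width: 43.5
grasp_force: 7.8
```

```bash
cat > tg.py <<'E'
from m import *
def tongs(w):
  h=cv2.cvtColor(w['image'],cv2.COLOR_RGB2HSV); out=[]
  for nm,m in(('blue',(h[...,0]>100)&(h[...,0]<125)&(h[...,1]>130)&(h[...,2]>60)),('cork',(h[...,0]>5)&(h[...,0]<25)&(h[...,1]>80)&(h[...,2]>60))):
    N,l,st,c=cv2.connectedComponentsWithStats(m.astype(np.uint8))
    for k in range(1,N):
      if st[k,4]>40: out.append((nm,st[k].tolist(),c[k].round(1).tolist()))
  return out
E
python3 - <<'E'
from tg import *
w=grab('wrist');w=grab('wrist');pickle.dump(w,open('wa.pkl','wb'));o=env.get_obs();t=o['tcp_pos'];print(o['time_s'],t,o['ee_rot'],o['grip_width'],o['grasp_force'],o['wrist_force'])
for x in tongs(w):print(x)
R0=R.from_euler('xyz',o['ee_rot']).as_matrix()
ax=np.array([np.cos(1.278),np.sin(1.278),0])
for z in(12,20,28):print(z,proj(w,[t+ax*a+[0,0,z] for a in(0,60,80,100)]).round(0).tolist())
S=pickle.load(open('f0.pkl','rb'))['scene']
for p in((288,137),(170,130),(290,60),(270,118)):print('slab',p,ray(S,[p],0).round(),ray(S,[p],40).round())
E
```

```text
19.9 [570.82017351  47.84346701  43.2956983 ] [ 3.13668984e+00 -1.47320170e-03  1.27680412e+00] 43.56546545717366 7.785181850194931 [ 0.82037865  0.46416708 -1.40063223]
('blue', [213, 214, 17, 100, 963], [220.9, 264.2])
('blue', [283, 214, 17, 100, 965], [291.3, 264.0])
('cork', [214, 76, 17, 28, 244], [221.5, 89.4])
('cork', [283, 76, 17, 28, 236], [290.9, 89.6])
('cork', [214, 105, 20, 26, 224], [223.0, 117.5])
('cork', [280, 105, 19, 25, 209], [289.7, 117.2])
('cork', [0, 188, 140, 95, 5056], [59.3, 232.7])
('cork', [156, 328, 9, 14, 68], [161.4, 333.0])
12 [[255.0, 250.0], [255.0, 144.0], [255.0, 103.0], [255.0, 59.0]]
20 [[255.0, 257.0], [255.0, 146.0], [255.0, 103.0], [255.0, 55.0]]
28 [[256.0, 264.0], [255.0, 148.0], [255.0, 102.0], [255.0, 51.0]]
slab (288, 137) [[ 444. -348.    0.]] [[ 445. -316.   40.]]
slab (170, 130) [[ 795. -338.    0.]] [[ 782. -307.   40.]]
slab (290, 60) [[ 457. -676.    0.]] [[ 457. -631.   40.]]
slab (270, 118) [[ 503. -416.   -0.]] [[ 502. -381.   40.]]
```

The tongs hang symmetric, with the jaws 80 mm ahead of the TCP (image row 103). I carry them to the robot side of the block, with the jaws aimed at about −20°, which keeps clear of the slab.

Request:
step_arm([
  {"x": -0.08,"y": -0.06,"z": 0.1,"rx": 0,"ry": 0,"rz": -0.16,"jaw": -0.02},
  {"x": -0.22,"y": -0.15,"z": 0.2,"rx": 0,"ry": 0,"rz": -0.32,"jaw": -0.02},
  {"x": -0.36,"y": -0.24,"z": 0.3,"rx": 0,"ry": 0,"rz": -0.48,"jaw": -0.02},
  {"x": -0.5,"y": -0.32,"z": 0.3,"rx": 0,"ry": 0,"rz": -0.64,"jaw": -0.02},
  {"x": -0.6,"y": -0.4,"z": 0.3,"rx": 0,"ry": 0,"rz": -0.8,"jaw": -0.02},
])

```text
time_s: 20.52
tcp_pos: [447.5, -32.6, 100.1]
ee_rot: [3.141, -0.0, 0.644]
wrist_force: [0.4, 0.0, -0.4]
grip_width: 43.7
grasp_force: 7.8
```

Request:
step_arm([
  {"x": -0.12,"y": -0.14,"z": 0,"rx": 0,"ry": 0,"rz": -0.18,"jaw": -0.02},
  {"x": -0.24,"y": -0.31,"z": 0,"rx": 0,"ry": 0,"rz": -0.36,"jaw": -0.02},
  {"x": -0.36,"y": -0.48,"z": 0,"rx": 0,"ry": 0,"rz": -0.54,"jaw": -0.02},
  {"x": -0.48,"y": -0.64,"z": 0,"rx": 0,"ry": 0,"rz": -0.72,"jaw": -0.02},
  {"x": -0.6,"y": -0.8,"z": 0,"rx": 0,"ry": 0,"rz": -0.9,"jaw": -0.02},
])

```text
time_s: 21.15
tcp_pos: [327.6, -193.0, 100.0]
ee_rot: [3.141, -0.0, -0.063]
wrist_force: [0.5, -0.0, -1.1]
grip_width: 43.7
grasp_force: 7.8
```

Request:
step_arm([
  {"x": -0.02,"y": -0.12,"z": 0,"rx": 0,"ry": 0,"rz": -0.12,"jaw": -0.02},
  {"x": -0.04,"y": -0.24,"z": 0,"rx": 0,"ry": 0,"rz": -0.24,"jaw": -0.02},
  {"x": -0.06,"y": -0.36,"z": 0,"rx": 0,"ry": 0,"rz": -0.34,"jaw": -0.02},
  {"x": -0.067,"y": -0.44,"z": 0,"rx": 0,"ry": 0,"rz": -0.37,"jaw": -0.02},
  {"x": -0.067,"y": -0.467,"z": 0,"rx": 0,"ry": 0,"rz": -0.37,"jaw": -0.02},
])

```text
time_s: 21.78
tcp_pos: [315.0, -286.1, 100.0]
ee_rot: [-3.141, 0.0, -0.349]
wrist_force: [0.1, 0.9, -1.6]
grip_width: 43.6
grasp_force: 7.8
```

Run:
```python
from tg import *
grab('wrist');grab('wrist')
w=grab('wrist');s=grab('scene');pickle.dump((w,s),open('wb.pkl','wb'));o=env.get_obs();t=o['tcp_pos'];print(o['time_s'],t,o['ee_rot'],o['grip_width'],o['grasp_force'],o['joint_pos'].round(2))
for x in tongs(w):print(x)
a=o['ee_rot'][2];ax=np.array([np.cos(a),np.sin(a),0])
print('jaw',proj(w,[t+ax*80+[0,0,20]]),'wt top',proj(w,[[391.2,-312.8,49],[391.2,-312.8,17]]))
g=cv2.cvtColor(s['image'],cv2.COLOR_RGB2GRAY)
np.set_printoptions(linewidth=250)
print(g[146:174,203:233])
```

```text
21.975 [ 315.23350075 -284.92219262   99.83061179] [-3.14111485e+00  3.80343672e-04 -3.47845522e-01] 43.76558211224206 7.787021845579147 [-0.86 -0.27  2.1   0.    1.31  1.06]
('blue', [45, 0, 127, 283, 1392], [98.4, 100.4])
('blue', [326, 0, 136, 256, 1146], [432.2, 146.4])
('blue', [213, 214, 17, 99, 971], [220.8, 264.2])
('blue', [284, 214, 16, 99, 925], [291.3, 262.8])
('blue', [233, 265, 48, 16, 119], [256.5, 272.5])
('cork', [213, 61, 87, 89, 5038], [257.0, 104.3])
('cork', [296, 74, 71, 86, 3342], [333.8, 116.4])
('cork', [0, 169, 119, 203, 6478], [50.0, 278.8])
jaw [[256.49108476 101.90660312]] wt top [[256.92680113 104.85526918]
 [256.86448395 106.12983395]]
[[ 94 213 229 234 235 236 236 236 236 236 236 236 237 237 237 237 237 237 237 238 237 236 231 229 226 210 201 182 163 155]
 [121 215 231 235 236 235 236 236 236 237 236 236 236 236 236 236 237 237 237 237 237 237 238 237 238 237 236 233 223 226]
 [177 222 232 236 236 236 236 236 236 236 234 233 233 232 233 232 232 234 234 236 237 238 236 237 238 237 238 235 216 231]
 [213 229 234 237 236 236 235 237 232 233 223 216 216 21
[... 2319 characters left out ...]
 94  98  96 100 103  97  90  82  81  82  83  90  87 112 156 166 165 170 201 233 236]
 [236 214 178 147 110  95  96  93  94  94  94  96  95  96  92  94  93  94  92  91  93 118 158 165 165 172 203 231 237 233]
 [237 235 214 177 131 114  99  96  94  98  95  94  94  96  93  94  95  96  94  96 119 155 165 165 172 203 231 238 236 231]
 [236 238 235 215 183 162 129 115  98  96  95  96  95  95  94  97  95  94  93 117 154 164 167 175 202 231 237 237 236 227]
 [236 237 237 235 225 203 175 155 126 113 115 114 101  97  94 112 117 116 120 153 172 172 190 217 234 237 237 237 234 222]
 [235 236 237 237 237 235 215 190 175 164 162 151 122 114 119 152 166 164 169 184 203 209 231 236 237 237 237 237 231 219]]
```

Run:
```python
from tg import *
w,s=pickle.load(open('wb.pkl','rb'))
th=np.linspace(0,6.28,73)
for z in(69,72): q=proj(s,[[630.4+30*np.cos(a),-204.3+30*np.sin(a),z] for a in th]); print(z,q.min(0),q.max(0))
h=cv2.cvtColor(w['image'],cv2.COLOR_RGB2HSV)[60:155,205:305]
g=cv2.cvtColor(w['image'],cv2.COLOR_RGB2GRAY)[60:155,205:305]
for r in range(0,95,3): print(60+r,''.join('#' if h[r,c,1]>140 and h[r,c,2]>120 else ('+' if h[r,c,1]>80 and h[r,c,2]>50 else ('o' if g[r,c]>150 else ('-' if g[r,c]>70 else '.'))) for c in range(100)))
t=[315.23,-284.92,99.83]
for z in(10,17,37,39,49):
  print(z,proj(w,[[391.2,-312.8,z]]).round(1))
```

```text
69 [205.22465647 148.5014648 ] [227.88803344 166.95076353]
72 [205.11737912 147.82586851] [227.83361548 166.29930294]
60 .....................++.............................................................................
63 ..................++++++++++++++++++.+..............................................................
66 .................+++++++#####++++++++++++++++++++++.++..............................................
69 .................+++++####################+#+++++++++++++++++++++++++...............................
72 ..................++++##################################+##+++++++++++++++++++++++++................
75 .....................+###+##############################################+++++++++++........++++++++.
78 .................+++++++##########+############################################+++++++.......+++++++
81 oooo--..........++++++++++########################################+###########+++++++++.......+#++-o
84 oooo---.......++++++++++++#########+##########################################+++++++++++.......---o
87 oooo-........++++++++++++##################
[... 1758 characters left out ...]
......+++++++++++++++++++++++++#+##########+######+##+#########+#######+---ooooo
141 ...-ooooo---..............................+++++++++++++++++++++++++#++######+#+####+###+#+++--oooooo
144 ....-ooooo---.............................................+++++++++++++++++++++++++#++####+---ooooo+
147 ....-ooooo---..............................................................+++++++++++++++---oooooo#
150 .....oooooo---...........................................................................----ooooo++
153 .....-ooooo---...........................................................................---oooooo++
10 [[256.9 106.4]]
17 [[256.9 106.1]]
37 [[256.9 105.4]]
39 [[256.9 105.3]]
49 [[256.9 104.9]]
```

The outline in the scene view matches the pan fully home. The weight, at (257,105), lies on the jaw centre line to within 1 mm. I lower the jaws around it.

Request:
step_arm([
  {"x": 0.004,"y": -0.003,"z": -0.08,"rx": 0,"ry": 0,"rz": 0,"jaw": -0.02},
  {"x": 0.004,"y": -0.003,"z": -0.16,"rx": 0,"ry": 0,"rz": 0,"jaw": -0.02},
  {"x": 0.004,"y": -0.003,"z": -0.22,"rx": 0,"ry": 0,"rz": 0,"jaw": -0.02},
  {"x": 0.004,"y": -0.003,"z": -0.25,"rx": 0,"ry": 0,"rz": 0,"jaw": -0.02},
  {"x": 0.004,"y": -0.003,"z": -0.25,"rx": 0,"ry": 0,"rz": 0,"jaw": -0.02},
])

```text
time_s: 22.6
tcp_pos: [315.6, -285.8, 49.4]
ee_rot: [-3.141, 0.001, -0.349]
wrist_force: [0.6, 0.1, -0.5]
grip_width: 43.3
grasp_force: 7.8
```

Run:
```python
from tg import *
w=grab('wrist');pickle.dump(w,open('wc.pkl','wb'));o=env.get_obs();t=o['tcp_pos'];print(o['time_s'],t,o['ee_rot'],o['grip_width'],o['grasp_force'],o['wrist_force'])
h=cv2.cvtColor(w['image'],cv2.COLOR_RGB2HSV)[60:155,205:305]
g=cv2.cvtColor(w['image'],cv2.COLOR_RGB2GRAY)[60:155,205:305]
for r in range(0,95,3): print(60+r,''.join('#' if h[r,c,1]>140 and h[r,c,2]>120 else ('+' if h[r,c,1]>80 and h[r,c,2]>50 else ('o' if g[r,c]>150 else ('-' if g[r,c]>70 else '.'))) for c in range(100)))
```

```text
22.65 [ 315.91119411 -286.12885396   49.93298293] [-3.14147158e+00  2.80787972e-04 -3.48937385e-01] 43.737640026774855 7.790958434343338 [-0.7816665  -0.22060037 -1.54295437]
60 .......+++++++#++++++++++++++++++++++++++++++++++++++##+#+++++++++++++++++++++++++++++++..........+.
63 ......+++++++++++++++++++++++++++++++++++++++++++++++++++++++++++++++#++++++++++++++++++++++++++++++
66 ......++++++++++++++++++++++++++++++++++++++++++++++++++++++++++++++++++++++++++++++#+++++++++++++++
69 .....+++++++++++++++++++++++++++++++++++++++++++++++++++++++++++++++++++++++++++++++++++++++++++++++
72 .....+++++++++.--+++++++++++++++++++++++++++++++++++++++++++++++++++++++++++++++++++#+---+++++++++++
75 .....+++++++.------.++++++++++++++++++++++++++++++++++++++++++++++++++++++++++++++++-------+++++++++
78 ....++++++-------++ooo++++++++++++++++++++++++++++++++++++++++++++++++++++++++++++oo++------++++++++
81 oooooo+++.-----.+ooooo++++++++++++++++++++++++++++++++++++++++++++++++++++++++++++oooo++------++++-o
84 ooooo---------++ooooo+++++++++++++++++++++++++ooooooooooo-+#+#+++++++++++++++++++++ooooo+-
[... 1720 characters left out ...]
++++++++++++++++++++++++++++++++++++++++++++++++++++++-++++++++--ooooo
138 +++ooooooooo#+++++++++++++++++++++++++++++++++++++++++++++++++++++++++++++++++++++++++++++++--oooooo
141 +++ooooooooo-+++++++++++++++++++++++++++++++++++++++++++++++++++++++++++++++++++++++++++++++--oooooo
144 ....ooooooooo.-++++++++++++++++++++++++++++++++++++++++++++++++++++++++++++++++++++++++++++ooooooooo
147 ....ooooooooo-.-.-------.------++++++++++++++++++++++++++++++++++++++++++++++++++++++++++++oooooooo+
150 .....ooooooooo..-...-----..-------.------------+++++++++++++++++++++++++++++++++++++++++++oooooooo++
153 .....ooooooooo-.-.---...-------.------------------.------------++++++++++++++++++++++++++oo-oooooo++
```

The weight is centred in the jaws at (257,103). I continue down.

Request:
step_arm([
  {"x": 0,"y": 0,"z": -0.05,"rx": 0,"ry": 0,"rz": 0,"jaw": -0.02},
  {"x": 0,"y": 0,"z": -0.1,"rx": 0,"ry": 0,"rz": 0,"jaw": -0.02},
  {"x": 0,"y": 0,"z": -0.15,"rx": 0,"ry": 0,"rz": 0,"jaw": -0.02},
  {"x": 0,"y": 0,"z": -0.18,"rx": 0,"ry": 0,"rz": 0,"jaw": -0.02},
  {"x": 0,"y": 0,"z": -0.19,"rx": 0,"ry": 0,"rz": 0,"jaw": -0.02},
])

```text
time_s: 23.28
tcp_pos: [315.6, -285.8, 11.3]
ee_rot: [-3.141, 0.001, -0.349]
wrist_force: [0.2, 0.4, -0.8]
grip_width: 43.4
grasp_force: 7.8
```

Request:
step_arm([
  {"x": 0,"y": 0,"z": 0,"rx": 0,"ry": 0,"rz": 0,"jaw": 0.05},
  {"x": 0,"y": 0,"z": 0,"rx": 0,"ry": 0,"rz": 0,"jaw": 0.12},
  {"x": 0,"y": 0,"z": 0,"rx": 0,"ry": 0,"rz": 0,"jaw": 0.2},
  {"x": 0,"y": 0,"z": 0,"rx": 0,"ry": 0,"rz": 0,"jaw": 0.3},
  {"x": 0,"y": 0,"z": 0,"rx": 0,"ry": 0,"rz": 0,"jaw": 0.4},
], grip_force=30)

```text
time_s: 23.9
tcp_pos: [316.1, -286.4, 12.2]
ee_rot: [3.141, -0.001, -0.349]
wrist_force: [0.9, -0.8, -0.4]
grip_width: 37.6
grasp_force: 30.2
```

Request:
step_arm([
  {"x": 0,"y": 0,"z": 0,"rx": 0,"ry": 0,"rz": 0,"jaw": 0.6},
  {"x": 0,"y": 0,"z": 0,"rx": 0,"ry": 0,"rz": 0,"jaw": 0.6},
  {"x": 0,"y": 0,"z": 0,"rx": 0,"ry": 0,"rz": 0,"jaw": 0.6},
  {"x": 0,"y": 0,"z": 0,"rx": 0,"ry": 0,"rz": 0,"jaw": 0.6},
  {"x": 0,"y": 0,"z": 0,"rx": 0,"ry": 0,"rz": 0,"jaw": 0.6},
], grip_force=50)

```text
time_s: 24.52
tcp_pos: [316.0, -286.3, 12.1]
ee_rot: [3.141, -0.0, -0.349]
wrist_force: [-0.0, -0.8, -0.4]
grip_width: 36.9
grasp_force: 52.0
```

It stopped at about 37 mm, so the jaws are closed on the weight. I lift straight up.

Request:
step_arm([
  {"x": 0,"y": 0,"z": 0.02,"rx": 0,"ry": 0,"rz": 0,"jaw": 0.6},
  {"x": 0,"y": 0,"z": 0.05,"rx": 0,"ry": 0,"rz": 0,"jaw": 0.6},
  {"x": 0,"y": 0,"z": 0.1,"rx": 0,"ry": 0,"rz": 0,"jaw": 0.6},
  {"x": 0,"y": 0,"z": 0.15,"rx": 0,"ry": 0,"rz": 0,"jaw": 0.6},
  {"x": 0,"y": 0,"z": 0.2,"rx": 0,"ry": 0,"rz": 0,"jaw": 0.6},
])

```text
time_s: 25.15
tcp_pos: [316.1, -286.3, 53.0]
ee_rot: [3.141, -0.001, -0.349]
wrist_force: [-0.1, 0.6, -1.3]
grip_width: 36.6
grasp_force: 51.8
```

Request:
step_arm([
  {"x": 0,"y": 0.02,"z": 0.08,"rx": 0,"ry": 0,"rz": 0,"jaw": 0.6},
  {"x": 0,"y": 0.04,"z": 0.18,"rx": 0,"ry": 0,"rz": 0,"jaw": 0.6},
  {"x": 0,"y": 0.06,"z": 0.28,"rx": 0,"ry": 0,"rz": 0,"jaw": 0.6},
  {"x": 0,"y": 0.08,"z": 0.37,"rx": 0,"ry": 0,"rz": 0,"jaw": 0.6},
  {"x": 0,"y": 0.1,"z": 0.4,"rx": 0,"ry": 0,"rz": 0,"jaw": 0.6},
])

```text
time_s: 25.78
tcp_pos: [316.6, -266.5, 134.0]
ee_rot: [3.14, -0.002, -0.349]
wrist_force: [1.1, -0.0, -3.1]
grip_width: 36.7
grasp_force: 51.8
```

```bash
cat > a.py <<'E'
from tg import *
grab('wrist')
w=grab('wrist');pickle.dump(w,open('wd.pkl','wb'));o=env.get_obs();t=o['tcp_pos'];print(o['time_s'],t,o['ee_rot'],o['grip_width'],o['grasp_force'],o['wrist_force'])
h=cv2.cvtColor(w['image'],cv2.COLOR_RGB2HSV)[60:155,205:305]
g=cv2.cvtColor(w['image'],cv2.COLOR_RGB2GRAY)[60:155,205:305]
for r in range(0,95,3): print(60+r,''.join('#' if h[r,c,1]>140 and h[r,c,2]>120 else ('+' if h[r,c,1]>80 and h[r,c,2]>50 else ('o' if g[r,c]>150 else ('-' if g[r,c]>70 else '.'))) for c in range(100)))
for x in tongs(w):print(x)
E
python3 a.py
```

```text
25.875 [ 316.30461393 -266.10023675  132.86115787] [ 3.14100990e+00 -1.38934309e-03 -3.48614360e-01] 37.07999714034232 51.77354693412781 [ 0.29305182  0.25663802 -1.53269717]
60 ....................................................................................................
63 ..........................................++++++++++++..............................................
66 ..........................................+++++++++++++++++++++++++++...............................
69 ..........................................+++++##+++#+#####+#+++++++++++++++++++++++................
72 .........................................++++.+#+###+++++++#++####+#++#+#+++.+++++++++++++++++++++++
75 .........................................+++++++##+#########++++++++++++.......++####+#####+++++++++
78 ...............................++++......--ooooooooooooooooo++#++++++++++.......+#+##+##############
81 ..........-ooooo-............++++++++.-ooooooooooooooooooooooooooo+++++++++.......+##++oooooo#######
84 ..........-ooooo---........++++++--oooooooooooooooooooooooooooooooooo+++++++.......++--ooo
[... 2216 characters left out ...]
.............-ooooo---..........................................................---ooooo..........+
153 ...............-oooo---..........................................................--ooooo-......+++++
('blue', [90, 0, 138, 269, 1199], [142.8, 90.9])
('blue', [311, 0, 146, 244, 996], [424.2, 141.0])
('blue', [219, 212, 14, 100, 913], [226.1, 262.8])
('blue', [280, 213, 14, 99, 886], [286.3, 262.0])
('blue', [236, 250, 42, 15, 93], [256.7, 256.8])
('cork', [246, 62, 127, 87, 4904], [320.9, 103.9])
('cork', [225, 77, 17, 27, 160], [232.1, 89.7])
('cork', [0, 104, 164, 242, 7427], [78.0, 247.6])
('cork', [225, 105, 63, 29, 525], [257.0, 121.1])
('cork', [282, 124, 7, 12, 56], [285.6, 130.5])
```

The weight is lifted and held, centred in the jaws. I carry it over the pan.

Request:
step_arm([
  {"x": 0.07,"y": 0.03,"z": 0,"rx": 0,"ry": 0,"rz": 0,"jaw": 0.6},
  {"x": 0.2,"y": 0.08,"z": 0,"rx": 0,"ry": 0,"rz": 0,"jaw": 0.6},
  {"x": 0.35,"y": 0.14,"z": 0,"rx": 0,"ry": 0,"rz": 0,"jaw": 0.6},
  {"x": 0.5,"y": 0.2,"z": 0,"rx": 0,"ry": 0,"rz": 0,"jaw": 0.6},
  {"x": 0.65,"y": 0.25,"z": 0,"rx": 0,"ry": 0,"rz": 0,"jaw": 0.6},
])

```text
time_s: 26.5
tcp_pos: [447.1, -214.7, 130.7]
ee_rot: [-3.141, 0.002, -0.349]
wrist_force: [0.2, -0.3, -1.7]
grip_width: 35.8
grasp_force: 50.8
```

Request:
step_arm([
  {"x": 0.15,"y": 0.06,"z": 0,"rx": 0,"ry": 0,"rz": 0,"jaw": 0.6},
  {"x": 0.3,"y": 0.12,"z": 0,"rx": 0,"ry": 0,"rz": 0,"jaw": 0.6},
  {"x": 0.42,"y": 0.17,"z": 0,"rx": 0,"ry": 0,"rz": 0,"jaw": 0.6},
  {"x": 0.51,"y": 0.19,"z": 0,"rx": 0,"ry": 0,"rz": 0,"jaw": 0.6},
  {"x": 0.545,"y": 0.2,"z": 0,"rx": 0,"ry": 0,"rz": 0,"jaw": 0.6},
])

```text
time_s: 27.12
tcp_pos: [555.6, -174.8, 130.5]
ee_rot: [-3.141, 0.002, -0.348]
wrist_force: [-0.8, -0.1, -1.9]
grip_width: 36.4
grasp_force: 50.8
```

Request:
step_arm([
  {"x": 0,"y": 0,"z": -0.03,"rx": 0,"ry": 0,"rz": 0,"jaw": 0.6},
  {"x": 0,"y": 0,"z": -0.06,"rx": 0,"ry": 0,"rz": 0,"jaw": 0.6},
  {"x": 0,"y": 0,"z": -0.09,"rx": 0,"ry": 0,"rz": 0,"jaw": 0.6},
  {"x": 0,"y": 0,"z": -0.11,"rx": 0,"ry": 0,"rz": 0,"jaw": 0.6},
  {"x": 0,"y": 0,"z": -0.12,"rx": 0,"ry": 0,"rz": 0,"jaw": 0.6},
])

```text
time_s: 27.75
tcp_pos: [554.6, -176.2, 107.7]
ee_rot: [-3.142, 0.0, -0.349]
wrist_force: [-0.4, -0.2, -2.4]
grip_width: 36.1
grasp_force: 50.8
```

Run:
```python
from tg import *
exec(open('a.py').read())
s=grab('scene');d=grab('side');pickle.dump((w,s,d),open('we.pkl','wb'))
print('pan centre in wrist',proj(w,[[631,-203,69]]),'jaw',proj(w,[[t[0]+75.2,t[1]-27.4,t[2]+20]]))
G=cv2.cvtColor(s['image'],cv2.COLOR_RGB2GRAY);np.set_printoptions(linewidth=250);print(G[136:172:2,200:236:2])
```

```text
27.85 [ 554.79634192 -176.19242433  107.86885461] [-3.14156979e+00  1.38477099e-04 -3.49153913e-01] 36.15872038794985 50.842739939689636 [-0.30445309  0.15935893 -1.57501112]
60 ooooooooooo------------------oooooooooooooooooooooooooooooooooooooooooooooo-oooooooo---ooooooooooooo
63 oooooooo-----------------oooooooooooooooooooooooooooooooooooooooooooooooooooo-oooooooooo-ooooooooooo
66 oooooo----------------oooooooooooooooooooooooooooooooooooooooooooooooooooooooooooooooooooo--oooooooo
69 oooo--------------oooooooooooooooooooooooooooooooooooooooooooooooooooooooooooooooooooooooooo-ooooooo
72 oo--------------oooooooooooo---oooooooooooooooooooooooooooooooooooooooooo---oooooooooooooooooo-ooooo
75 ---------------ooooooooooo-..-.-.--ooooooooooooooooooooooooooooooooooo.------ooooooooooooooooooo-ooo
78 ------------oooooooooooo-....-..-+-ooooooooooooooooooooooooooooooooo-++-.------ooooooooooooooooooooo
81 -----------oooooooooooo...---.-+++++++ooooooooooooooooooooooooooo-+++++++-.----.-oooo-oooooooooooooo
84 ----------oooooooo----....-..+++++++---oooooooooooooooooooooooooo---++++++-.----------oooo
[... 3751 characters left out ...]
199  94  45  93  74  43]
 [ 74 224 238 205 200 201 202 202 203 203 169 144 126  96  36  64  54  45]
 [138 233 219 184 203 204 204 202 203 204 203 204 203 173 108  27  43  23]
 [209 235 171 198 203 203 202 204 206 206 206 204 204 207 167  70  38  26]
 [228 223 153 183 203 203 192 141 187 203 206 206 206 211 162 155 172 153]
 [233 199 152 125 206 164 132 133 131 137 188 197 206 170 145 154 193 230]
 [236 207 151  94 142 154 137 135 136 136 155 132 134  93 156 154 210 231]
 [236 235 157  98  95 104 132 134 136 133 177 112  86  89 160 162 233 221]
 [236 238 191 121  95  95  97 102 104  95  80  85  87 158 167 203 238 213]
 [235 237 236 179 116  95  99  94  94  95  96  94 145 165 204 238 232 215]]
```

The weight is over the pan (jaw (258,101) against pan centre (256,104)), and the pan is unmoved. I let it settle, check and hand in.

Request:
step_arm([
  {"x": 0,"y": 0,"z": 0,"rx": 0,"ry": 0,"rz": 0,"jaw": 0.6},
  {"x": 0,"y": 0,"z": 0,"rx": 0,"ry": 0,"rz": 0,"jaw": 0.6},
  {"x": 0,"y": 0,"z": 0,"rx": 0,"ry": 0,"rz": 0,"jaw": 0.6},
  {"x": 0,"y": 0,"z": 0,"rx": 0,"ry": 0,"rz": 0,"jaw": 0.6},
  {"x": 0,"y": 0,"z": 0,"rx": 0,"ry": 0,"rz": 0,"jaw": 0.6},
])

```text
time_s: 28.58
tcp_pos: [554.9, -176.1, 108.0]
ee_rot: [3.142, 0.0, -0.349]
wrist_force: [-0.1, -0.4, -2.2]
grip_width: 36.0
grasp_force: 50.8
```

Run:
```python
from tg import *
w0,s0,_=pickle.load(open('we.pkl','rb'));w=grab('wrist');s=grab('scene')
for a,b,sl in((w0,w,np.s_[60:155,205:305]),(s0,s,np.s_[125:175,195:240])): print(np.abs(a['image'][sl].astype(int)-b['image'][sl]).mean())
print(proj(s,[[630,-204,143],[630,-204,106]])); o=env.get_obs();print(o['time_s'],o['grip_width'],o['grasp_force'],o['wrist_force'],o['qd'].round(3))
print(env.job_done())
```

```text
3.8705263157894736
1.8752592592592592
[[214.59917762 140.37124408]
 [215.68084064 149.29109662]]
28.675 36.35653036320451 50.84204435348511 [ 0.77877138  0.2089292  -1.47831776] [ 0.001 -0.001  0.001  0.     0.002  0.002]
the job is handed in; nothing more can be done
None
```

I handed the job in at about 28.7 s of the 48 s allowed: the cameras show the pan home on its support and the larger weight held still in the tongs about 35–40 mm above it. I don't know the verdict, as the hand-in call returned none.

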